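Set up the pen-tray display on the stationery counter

ROBOT

A 6-joint arm with a two-finger parallel gripper is mounted at the origin on the work surface. World frame = base frame: x ahead of the robot, y to its left, z up, the work surface at z = 0. Lengths are in m, angles in rad, forces in N, time in s.
With the tool pointing down it reaches from about 0.25 to 0.775 m from the base axis. Payload 4 kg.
Tool frame: the origin (TCP) lies between the finger pads; the fingertips stand 25 mm ahead of it and the grasp point (between the pads) lies 6 mm ahead of it (robot.tip_reach is the distance from the TCP to the fingertips, in m); z points along the fingers, y is the line along which they close (so a half turn about z gives the same grasp; the last joint's range is limited). The gripper opens to 94 mm and grips with 3 to 60 N. Pads are 16 mm wide; open, the fingers measure 119 mm over their backs; the gripper's body (75 mm by 177 mm) begins 78 mm behind the grasp point.
Start: joints at [1.217, 0.087, 1.371, -0, 1.684, -0.103], TCP at [0.137, 0.533, 0.231] pointing down, gripper open.
Joint ranges: [-3.1, 3.1], [-0.76, 2.03], [0.27, 2.55], [-1.08, 4.22], [0.17, 2.65], [-2.57, 2.57]. Speed limits (rad/s): [2.79, 2.79, 3.14, 3.14, 3.14, 3.14].

INTERFACE

Orientations are given as [roll, pitch, yaw] about the fixed x, y, z axes, in that order (R = Rz(yaw) Ry(pitch) Rx(roll)).
In Python, from bench import sensors, snapshot, camera_info, ticket, robot gives the robot as it stands.
- The arm moves only by the tool arm_command, never from a script. Its argument "plan" is a list of rows, each an object with "grip": the closure, from -1 (fully open) to 1 (shut); "slide": the shift along the tool's x, y, z normalised to -1 to 1, where 1 is 500 mm, a list of three; "spin": the turn about the tool's z normalised to -1 to 1, where 1 is 5 degrees. A call has 1 to 10 rows; each row shifts and turns the commanded pose from where the row before left it, along the tool's axes as they then stand; what a row does not reach is not made up. A row lasts 1/8 s, in which the tool goes at most 62.5 mm and 10.7 degrees, less where a joint would pass 70% of its speed; a pose out of reach is approached as far as the arm can. A call with a number of a shift or a turn outside -1 to 1 is refused whole. A call with a gripper value outside its range is refused whole. The fingers move at their own pace and stop on an object; the grip force is fixed at half the most. Time passes only in rows, so rows that do not move let the fingers close. It gives the time, the measured TCP pose, the force, the opening and the grip force at its end, in the units of the state.
- sensors.get_obs(): the state, without advancing time (a new reading comes with each control period).
- snapshot(name): name is "scene" or "top" or "wrist"; returns the picture (384x512x3 uint8, red, green, blue); there is no depth.
- camera_info(name): a dict with "fx", "fy", "cx", "cy" (pixels), "position" and "rotation" of the camera in the world. Camera axes: x right, y up, looking along -z (the intrinsics and any distortion apply to the point x, -y, -z); pixel columns grow to the right and rows downward; lengths in m; the calibration is good to about 2 mm. A picture is of the moment at which its call begins: read the wrist's pose just before it. camera_info takes no time and is no camera call; for the wrist camera it gives the pose at the moment of the call.
- ticket.close_job(): hands the job in; it is judged then, once.
The state is a dict: "time": time; "joint_positions": joint angles; "qvel": joint speeds; "joint_torque": joint torques, N m; "tool_pos": TCP position; "ee_rot": TCP orientation; "wrist_force": force on the tool from outside, world axes, zero at the start; "wrist_torque": the same for the moment, N m; "width": finger opening in m; "finger_force": force on a finger pad.
Only numpy, scipy, OpenCV 4.12 (cv2) and the standard library are available. Lean on these libraries where they do the work, as an engineer would, in place of code of your own. Each camera call takes 0.05 s, during which the arm holds its last target. There are 200 camera calls.

TASK

Set up the display rack with every pen tray on the counter (three to five): first slide the clear divider fully home against the left end stop, then stack the trays in any order, lengthwise and squarely, with alternating offsets - the bottom one on the green outline, the second resting on its rim but stepped 24 mm towards the blue book-end, the third back in line above the bottom one, and so on, alternately. Only then press the red button so that the telescoping tube collapses to its next hole, and once it has locked there press again, hole by hole, until it locks in the fourth and last hole, with the book-end close beside the stack. Leave the other things on the counter undisturbed.

Things in the scene. Friction and masses are not known exactly. Their poses are not given: they have to be found in the camera images.
- rack: Display rack fixed to the counter: white bed 210 (x) x 280 (y) x 12 mm, origin under its middle; y runs along it to the left end stop (50 mm tall, inner face y = +110 mm), x to the rear. Front edge (x -82 mm): the divider's slide, a groove flush with the bed. Rear edge (x +90 mm): fixed grey outer tube, 29 mm wide, top 60 mm above the counter, y -22 to +120 mm, 13 mm slot along its top, black marks at 4 holes.
- outline (a point): Centre of the green outline (74 x 102 mm) painted on the bed, where the bottom tray stands; at the height of the bed's upper face (12 mm above the counter); axes as the rack's. A tray on it has its long side along y.
- divider (a joint): Position of the divider along its slide, m: it grows towards the left end stop (rack +y); 0.130 = fully home against the stop. It drags with about 1.5 N and stays where it is left. The divider is a clear plate 88 mm (x) by 10 mm (y), 70 mm tall, with a yellow grip tab on top.
- divider_grip (a point): Centre of the yellow tab on the divider: 40 mm (x), 12 mm thick (y), 32 mm high, from 71 mm to 103 mm above the bed; this point is 90 mm above the bed (13 mm below the tab's top). Axes as the rack's. It can be pinched along y from above and slid.
- bookend (a joint): How far the telescoping tube is collapsed, m: 0 = first hole (drawn out, the start), 0.028 = second, 0.056 = third, 0.084 = fourth and last hole. A built-in spring draws the inner tube in (to rack +y) with about 9 N; the button locks it at each hole. About half a second from hole to hole. The holes lie at rack y = +5, +33, +61, +89 mm.
- bookend_face (a point): Inner face of the blue book-end plate (155 mm across x, 8 mm thick, from 2 mm to 90 mm above the bed) which stands on the outer end of the inner tube; this point is on the face level with the stack's centre line, 46 mm above the bed. Axes as the rack's.
- button_top (a point): Centre of the top of the round red sprung button, 11 mm across, on the inner tube: 7 mm above the outer tube's top, 67 mm above the counter. Pressed straight down 4 mm (about 3 N; 4 N when flush) it frees the inner tube, which slides from under the finger, button and all; it pops up and locks at the next hole, 28 mm on to rack +y. The outer tube's top stops the fingertips.
- tray_pink_mid (a point): Centre (half-way up) of the pink pen tray: an open box, 68 mm (its x) by 96 mm (its y), 28 mm high, walls and floor 4 mm, 120 g, with pens fixed inside below the rim. Stands on the counter at the start; it may be absent.
- tray_teal_mid (a point): Centre (half-way up) of the teal pen tray: an open box, 68 mm (its x) by 96 mm (its y), 28 mm high, walls and floor 4 mm, 120 g, with pens fixed inside below the rim. Stands on the counter at the start; it may be absent.
- tray_amber_mid (a point): Centre (half-way up) of the amber pen tray: an open box, 68 mm (its x) by 96 mm (its y), 28 mm high, walls and floor 4 mm, 120 g, with pens fixed inside below the rim. Stands on the counter at the start; it may be absent.
- tray_grey_mid (a point): Centre (half-way up) of the grey pen tray: an open box, 68 mm (its x) by 96 mm (its y), 28 mm high, walls and floor 4 mm, 120 g, with pens fixed inside below the rim. Stands on the counter at the start; it may be absent.
- tray_white_mid (a point): Centre (half-way up) of the white pen tray: an open box, 68 mm (its x) by 96 mm (its y), 28 mm high, walls and floor 4 mm, 120 g, with pens fixed inside below the rim. Stands on the counter at the start; it may be absent.
- notepads: Bystander, not to be disturbed: a pile of pink notepads 75 x 105 x 32 mm. Origin: centre of its underside.
- tape: Bystander, not to be disturbed: a black tape dispenser 60 x 110 mm, 75 mm tall. Origin: centre of its underside.
- bell: Bystander, not to be disturbed: a steel counter bell 72 mm across, 50 mm tall. Origin: centre of its underside.
- stapler: Bystander, not to be disturbed: a red stapler 35 x 125 x 42 mm. Origin: centre of its underside.
- stamp_box: Bystander, not to be disturbed: a blue stamp pad 55 x 80 x 24 mm. Origin: centre of its underside.
- pen_cup: Bystander, not to be disturbed: a grey pen cup 70 mm across, 85 mm tall with pens to 135 mm. Origin: centre of its underside.
- button (a joint): How far the red button is pressed in, m: 0 = fully up, 0.0075 = fully down. About 0 when it is locked in a hole, about 0.004 while it rides between holes.

How it is judged:
By the outcome, as a careful person would: the job done as asked, in the order asked, and still so for the second after the job is handed in, with the robot touching nothing.
Of tray_pink, tray_teal, tray_amber, tray_grey, tray_white only 3 to 5 are there at a start; the rules pass over those that are not, and their reading is None.
At some moment in a run one of tray_pink, tray_teal, tray_amber, tray_grey, tray_white may be knocked a few centimetres aside while the robot is not near it.
Once in a run the grip may slacken for a moment while it holds something.
It also fails if it takes over 210 s, if anything falls off the work surface, if the arm or the gripper's body presses on something with over 40 N, if the wrist force passes 120 N, or if a joint passes its speed limit or range.

## Working session

There is one attempt and no reset: what is moved stays moved. The work goes in short steps, Python scripts to look and compute and a tool call to move; the robot and the scene stay as the last step left them, time stands still between calls to the robot, and variables do not carry over. Pictures are saved under pics/ and viewed, at most 14 in all, crops included, and the job is handed in when it is done.

Besides the shell and the picture viewer there is one more tool, called after "Request:" by a JSON object that holds its "op" and its "data", one argument or row to a line. arm_command: Moves the arm, as the interface text tells. Scaled input: -1 to 1 covers 500 mm each way for a shift and 5 degrees each way for a turn. Its arguments: {"type":"object","properties":{"plan":{"type":"array","items":{"type":"object","properties":{"grip":{"type":"number"},"slide":{"type":"array","items":{"type":"number"}},"spin":{"type":"number"}}}}},"required":["plan"]}

```bash
ls; mkdir -p pics
python3 - <<'E'
from bench import sensors, snapshot, camera_info
import cv2
for n in ("scene","top"):
    im=snapshot(n); cv2.imwrite(f"pics/{n}0.png",im[:,:,::-1]); c=camera_info(n); print(n,c)
print(camera_info("wrist")); print(sensors.get_obs())
E
```

```text
pics
scene {'fx': 442.79296114724485, 'fy': 442.79296114724485, 'cx': 253.71720969488914, 'cy': 190.54197836302478, 'position': array([1.26986139, 0.09400056, 1.28939449]), 'rotation': array([ 0.53095474, -0.01272435,  1.76603612])}
top {'fx': 423.79416921766125, 'fy': 423.79416921766125, 'cx': 255.11881963701333, 'cy': 190.05848903826256, 'position': array([ 0.49442328, -0.02994679,  1.29494743]), 'rotation': array([ 0.05847361,  0.00474336, -1.58907972])}
{'fx': 265.420202526811, 'fy': 265.420202526811, 'cx': 254.783651875818, 'cy': 190.27257320420347, 'position': array([0.05713027, 0.55217782, 0.38367453]), 'rotation': array([-0.2801828 ,  0.0021841 ,  1.32009505])}
{'time': 0.1, 'joint_positions': array([ 1.21689422e+00,  8.79234903e-02,  1.37211527e+00, -4.67905136e-05,
        1.68360150e+00, -1.03095344e-01]), 'qvel': array([ 1.74190818e-04, -2.76555389e-03, -4.31227093e-03,  3.16043781e-05,
        9.31978506e-04, -5.82274533e-05]), 'joint_torque': array([ 1.80589457e-03, -3.41252697e+01, -3.03300548e+01,  7.20340339e-02,
        3.04212095e-02, -9.69359121e-05]), 'tool_pos': array([0.13636166, 0.53236228, 0.22939184]), 'ee_rot': array([-3.13955113e+00, -1.64468113e-04,  2.89078051e+00]), 'wrist_force': array([-0.84513115, -0.12434892, -0.61515852]), 'wrist_torque': array([-0.00437198,  0.05667242,  0.03608004]), 'finger_force': 0.0, 'width': 0.09419924992415368}
```

View pics/top0.png

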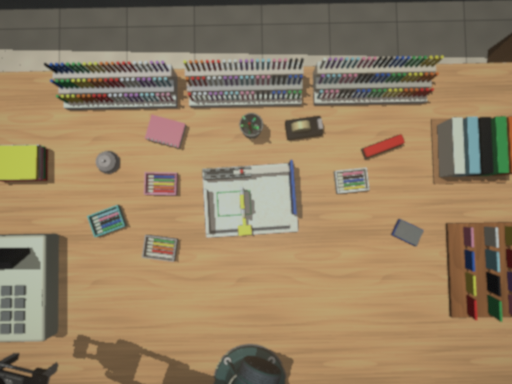

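View pics/scene0.png

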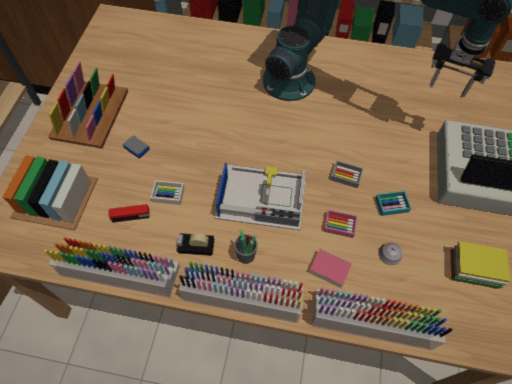

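The top view shows four trays: pink (162,184), grey (161,248), teal (107,221) and white (351,181). The rack is at about (250,200), with the green outline at (229,204), the yellow tab at (245,230), the blue book-end at (293,188) and the button near (242,172). No amber tray is visible. Next I'll turn these into coordinates.

```bash
cat > h.py <<'E'
import numpy as np, cv2
from scipy.spatial.transform import Rotation as Ro
from bench import sensors, snapshot, camera_info
def shot(n):
    c=camera_info(n); im=snapshot(n); return im,c
def ray(c,uv):
    uv=np.atleast_2d(np.asarray(uv,float))
    d=np.c_[(uv[:,0]-c['cx'])/c['fx'],-(uv[:,1]-c['cy'])/c['fy'],-np.ones(len(uv))]
    return d@Ro.from_euler('xyz',c['rotation']).as_matrix().T
def on(c,uv,z):
    d=ray(c,uv); p=c['position']; return p+d*((z-p[2])/d[:,2])[:,None]
def pix(c,P):
    q=(np.atleast_2d(P)-c['position'])@Ro.from_euler('xyz',c['rotation']).as_matrix()
    return np.c_[c['cx']+c['fx']*q[:,0]/-q[:,2],c['cy']-c['fy']*q[:,1]/-q[:,2]]
def mask(im,lo,hi):
    return cv2.inRange(cv2.cvtColor(im,cv2.COLOR_RGB2HSV),np.array(lo),np.array(hi))
def blobs(m,amin=20):
    cs,_=cv2.findContours(m,cv2.RETR_EXTERNAL,cv2.CHAIN_APPROX_NONE)
    return sorted([k[:,0,:] for k in cs if cv2.contourArea(k)>=amin],key=lambda k:-cv2.contourArea(k))
def rect(c,k,z):
    "world min-area rect of contour on plane z: centre, sides (short,long), direction of long side deg"
    P=on(c,k,z)[:,:2]; (x,y),(w,h),a=cv2.minAreaRect((P*1000).astype(np.float32))
    if w>h: L=a; s=(h,w)
    else: L=a+90; s=(w,h)
    return np.round([x,y,*s,(L)%180],1)
def move(target,yaw=None):
    "deltas in tool axes (mm) from present to world target (mm), and turn"
    o=sensors.get_obs(); R=Ro.from_euler('xyz',o['ee_rot']).as_matrix()
    print('at',np.round(o['tool_pos']*1000,1),'yaw',np.round(np.degrees(o['ee_rot'][2]),2),'tool delta mm',np.round(R.T@(np.array(target)-o['tool_pos']*1000),1))
E
python3 - <<'E'
from h import *
im=cv2.imread('pics/top0.png')[:,:,::-1].copy(); c=camera_info('top')
for n,uv,z in [('pink',(162,184),.028),('grey',(161,248),.028),('teal',(107,221),.028),('white',(351,181),.028),('outl',(229,204),.012),('tab',(245,230),.115),('button',(242,172),.067)]:
    print(n,np.round(on(c,uv,z)*1000))
m=mask(im,(22,120,120),(34,255,255)); m2=mask(im,(110,110,60),(125,255,255))
for k in blobs(m,10)[:4]: print('y',k.mean(0),rect(c,k,.115))
for k in blobs(m2,10)[:4]: print('b',k.mean(0),rect(c,k,.102))
cr=cv2.resize(im[90:270,70:390],None,fx=2.5,fy=2.5,interpolation=cv2.INTER_CUBIC)
cv2.imwrite('pics/top0c.png',cr[:,:,::-1])
E
```

```text
pink [[592. 254.  28.]]
grey [[401. 258.  28.]]
teal [[484. 419.  28.]]
white [[ 591. -313.   28.]]
outl [[529.  55.  12.]]
tab [[453.   4. 115.]]
button [[620.  12.  67.]]
y [ 17.71323529 162.25      ] [653.5 638.8  93.2 104.   88.9]
y [244.37777778 228.06666667] [461.5   5.7  30.5  44.3 179.1]
y [474.3255814  285.23255814] [ 291.3 -623.2    8.2   54.3  177.2]
y [163.24324324 183.51351351] [586.7 231.4   2.8  50.3  88.9]
```

View pics/top0c.png

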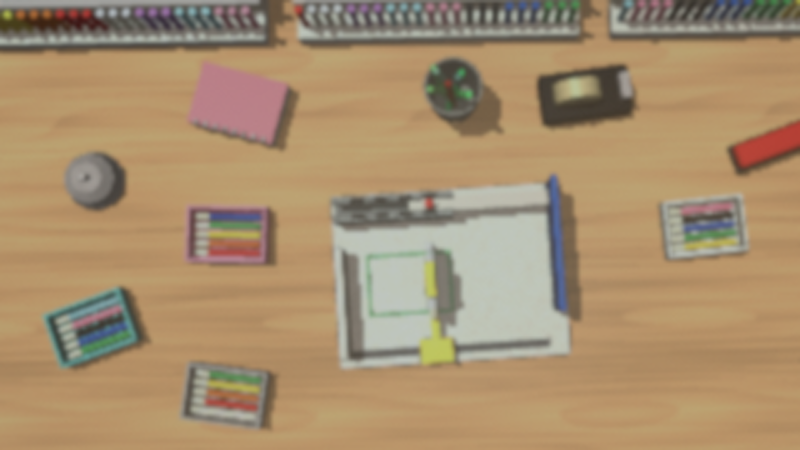

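Divider tab is at px ≈(242,202), about mid-rack, and the rack yaw is about +4°. I'll move the wrist camera over the rack, with the fingers closing along rack y.

Request:
{"op": "arm_command", "data": {
  "plan": [
    {"grip": -1,"slide": [0,0,-0.025],"spin": -0.91},
    {"grip": -1,"slide": [0,0,-0.025],"spin": -0.91},
    {"grip": -1,"slide": [0,0,-0.025],"spin": -0.91},
    {"grip": -1,"slide": [0,0,-0.025],"spin": -0.91},
    {"grip": -1,"slide": [-0.055,-0.0875,0],"spin": 0},
    {"grip": -1,"slide": [-0.055,-0.0875,0],"spin": 0},
    {"grip": -1,"slide": [-0.055,-0.0875,0],"spin": 0},
    {"grip": -1,"slide": [-0.055,-0.0875,0],"spin": 0},
    {"grip": -1,"slide": [-0.055,-0.0875,0],"spin": 0},
    {"grip": -1,"slide": [-0.055,-0.0875,0],"spin": 0}
  ]
}}

```text
time: 1.35
tool_pos: [0.3192, 0.2804, 0.2801]
ee_rot: [-3.141, -0.0, -3.074]
wrist_force: [0.0, -0.4, -0.1]
width: 0.0941
finger_force: 0.0
```

Request:
{"op": "arm_command", "data": {
  "plan": [
    {"grip": -1,"slide": [-0.055,-0.0875,0],"spin": 0},
    {"grip": -1,"slide": [-0.055,-0.0875,0],"spin": 0},
    {"grip": -1,"slide": [-0.055,-0.0875,0],"spin": 0},
    {"grip": -1,"slide": [-0.055,-0.0875,0],"spin": 0},
    {"grip": -1,"slide": [-0.055,-0.0875,0],"spin": 0},
    {"grip": -1,"slide": [-0.055,-0.0875,0],"spin": 0},
    {"grip": -1,"slide": [0,0,0],"spin": 0},
    {"grip": -1,"slide": [0,0,0],"spin": 0}
  ]
}}

```text
time: 2.35
tool_pos: [0.5004, 0.0313, 0.2799]
ee_rot: [3.141, -0.001, -3.075]
wrist_force: [-0.5, 0.3, 0.2]
width: 0.0941
finger_force: 0.0
```

Run:
```python
from h import *
im,c=shot('wrist'); cv2.imwrite('pics/w1.png',im[:,:,::-1]); np.savez('w1.npz',im=im,**c)
move([500,30,280])
m=mask(im,(22,110,110),(34,255,255))
for k in blobs(m,30): print('y',k.mean(0),rect(c,k,.115))
g=mask(im,(40,60,40),(80,255,255))
for k in blobs(g,30): print('g',k.mean(0),rect(c,k,.012))
for k in blobs(mask(im,(0,150,90),(8,255,255)),15): print('r',k.mean(0),rect(c,k,.067))
for k in blobs(mask(im,(100,130,50),(125,255,255)),50): print('b',k.mean(0),rect(c,k,.102))
```

```text
at [500.3  31.8 280.3] yaw -176.12 tool delta mm [ 0.4 -1.8  0.3]
y [241.03333333 140.06666667] [453.3  11.3  31.   42.4   3.8]
y [237.87142857 204.01428571] [530.7  10.9  11.4  39.    3.1]
y [403.525  118.0875] [411.8 198.5   5.5  46.   81.3]
y [379.47222222 227.27777778] [549.5 196.8   6.   45.5  87.7]
y [ 36.96341463 194.45121951] [ 533.3 -241.5    5.2   47.8   93.8]
g [223.14444444 341.43333333] [857.8  -7.5  21.3 101.2   7.4]
g [204.95 332.05] [836.9 -43.2  22.6  65.  150.8]
g [401.0125 125.35  ] [420.4 252.8   7.8  60.8  81.8]
g [ 38.95121951 200.18292683] [ 581.4 -325.8    8.8   63.6   93.8]
g [378.         233.16666667] [602.7 252.4   8.7  60.1  87.9]
g [273.20849421 184.23938224] [529.3  52.5  73.2  75.3  93.8]
g [135.37096774 353.58064516] [ 896.8 -183.1    9.3   79.4  157.2]
g [143.9 354. ] [ 896.  -166.1    9.7   77.3  158.9]
g [152.67241379 354.        ] [ 895.4 -148.7    9.4   73.7  160.4]
g [492.74666667 160.50666667] [464.7 411.6   5.1  56.2 109.5]
g [229.1682243  181.77570093] [531.6  -8.4  15.9  73.5 176.1]
r [  8.63076923 257.98461538] [ 657.7 -344.3   24.1   46.5  122.3]
r [409.025 103.6  ] [392.1 227.7   6.3  52.2  81.5]
r [382.73913043 215.92753623] [550.7 224.2   3.7  50.6  86.6]
r [238.10526316 249.31578947] [619.4  13.    9.2  10.3   3. ]
b [139.40416667 208.19583333] [ 558.  -117.4   39.2  155.9    2.7]
b [492.5        165.85526316] [461.7 330.7   7.5  43.3 109.5]
b [ 40.46153846 206.32051282] [ 554.4 -250.5    5.6   48.9   93.8]
b [376.51428571 238.74285714] [572.  203.7   6.3  46.2  88.2]
b [161.25454545 354.23636364] [793.2 -97.5   6.4  56.  161.3]
b [169.85185185 354.5       ] [792.9 -84.1   6.5  53.9 164.3]
b [178.38181818 354.72727273] [792.3 -70.6   6.3  53.7 165.8]
```

View pics/w1.png

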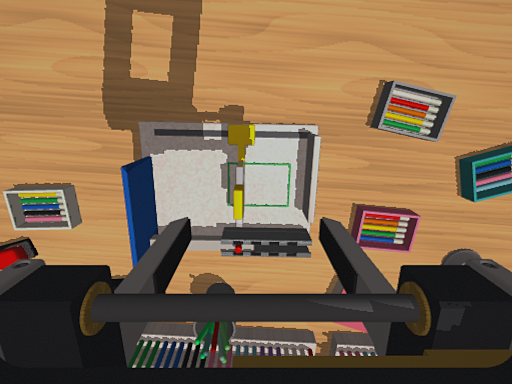

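Wrist view shows the tab at px (238,204) → (531,11), button (619,13) and rack yaw of about 3.7°. The tab has to move about 97 mm to be home, so I'll pinch it and slide.

Request:
{"op": "arm_command", "data": {
  "plan": [
    {"grip": -1,"slide": [-0.058,-0.046,0.05],"spin": 0},
    {"grip": -1,"slide": [0,0,0.1],"spin": 0},
    {"grip": -1,"slide": [0,0,0.1],"spin": 0},
    {"grip": -1,"slide": [0,0,0.06],"spin": 0},
    {"grip": -1,"slide": [0,0,0.032],"spin": 0},
    {"grip": 1,"slide": [0,0,0],"spin": 0},
    {"grip": 1,"slide": [0,0,0],"spin": 0},
    {"grip": 1,"slide": [0,0,0],"spin": 0},
    {"grip": 1,"slide": [0,0,0],"spin": 0},
    {"grip": 1,"slide": [0,0,0],"spin": 0}
  ]
}}

```text
time: 3.65
tool_pos: [0.5316, 0.0099, 0.1099]
ee_rot: [-3.142, 0.001, -3.075]
wrist_force: [-1.0, -0.1, 0.2]
width: 0.0474
finger_force: 0.0
```

Request:
{"op": "arm_command", "data": {
  "plan": [
    {"grip": 1,"slide": [0,0,0],"spin": 0},
    {"grip": 1,"slide": [0,0,0],"spin": 0},
    {"grip": 1,"slide": [0,0,0],"spin": 0},
    {"grip": 1,"slide": [0,0,0],"spin": 0},
    {"grip": 1,"slide": [0,0,0],"spin": 0},
    {"grip": 1,"slide": [0,0,0],"spin": 0}
  ]
}}

```text
time: 4.4
tool_pos: [0.5312, 0.0103, 0.1094]
ee_rot: [3.141, -0.0, -3.075]
wrist_force: [-0.7, 1.6, -0.5]
width: 0.012
finger_force: 30.0
```

Request:
{"op": "arm_command", "data": {
  "plan": [
    {"grip": 1,"slide": [0,0.02,0],"spin": 0},
    {"grip": 1,"slide": [0,0.03,0],"spin": 0},
    {"grip": 1,"slide": [0,0.03,0],"spin": 0},
    {"grip": 1,"slide": [0,0.03,0],"spin": 0},
    {"grip": 1,"slide": [0,0.03,0],"spin": 0},
    {"grip": 1,"slide": [0,0.03,0],"spin": 0},
    {"grip": 1,"slide": [0,0.01,0],"spin": 0},
    {"grip": 1,"slide": [0,0,0],"spin": 0}
  ]
}}

```text
time: 5.4
tool_pos: [0.5267, 0.102, 0.1094]
ee_rot: [3.14, 0.004, -3.073]
wrist_force: [7.7, 1.1, -4.7]
width: 0.0117
finger_force: 30.0
```

Request:
{"op": "arm_command", "data": {
  "plan": [
    {"grip": 1,"slide": [0,0.006,0],"spin": 0},
    {"grip": 1,"slide": [0,0.006,0],"spin": 0},
    {"grip": 1,"slide": [0,0.004,0],"spin": 0},
    {"grip": 1,"slide": [0,0,0],"spin": 0},
    {"grip": 1,"slide": [0,0,0],"spin": 0}
  ]
}}

```text
time: 6.02
tool_pos: [0.5264, 0.1084, 0.1094]
ee_rot: [-3.141, 0.004, -3.074]
wrist_force: [7.4, -2.3, -5.0]
width: 0.0117
finger_force: 30.0
```

Request:
{"op": "arm_command", "data": {
  "plan": [
    {"grip": 1,"slide": [0,0.006,0],"spin": 0},
    {"grip": 1,"slide": [0,0.006,0],"spin": 0},
    {"grip": 1,"slide": [0,0,0],"spin": 0}
  ]
}}

```text
time: 6.4
tool_pos: [0.5264, 0.1089, 0.1094]
ee_rot: [-3.13, 0.004, -3.076]
wrist_force: [7.2, -16.2, -4.8]
width: 0.012
finger_force: 30.0
```

Request:
{"op": "arm_command", "data": {
  "plan": [
    {"grip": 1,"slide": [0,-0.01,0],"spin": 0},
    {"grip": -1,"slide": [0,0,0],"spin": 0},
    {"grip": -1,"slide": [0,0,0],"spin": 0},
    {"grip": -1,"slide": [0,0,0],"spin": 0},
    {"grip": -1,"slide": [0,0,-0.05],"spin": 0},
    {"grip": -1,"slide": [0,0,-0.1],"spin": 0},
    {"grip": -1,"slide": [0.05,-0.07,-0.1],"spin": 0},
    {"grip": -1,"slide": [0.05,-0.07,-0.1],"spin": 0},
    {"grip": -1,"slide": [0,0,0],"spin": 0},
    {"grip": -1,"slide": [0,0,0],"spin": 0}
  ]
}}

```text
time: 7.65
tool_pos: [0.4816, 0.0398, 0.2788]
ee_rot: [3.141, -0.0, -3.075]
wrist_force: [-0.6, 0.1, -0.5]
width: 0.0937
finger_force: 0.0
```

Run:
```python
from h import *
im,c=shot('wrist'); cv2.imwrite('pics/w2.png',im[:,:,::-1])
move([500,30,280])
for k in blobs(mask(im,(22,110,110),(34,255,255)),60): print('y',k.mean(0),rect(c,k,.115))
g=mask(im,(40,60,40),(80,255,255))
for k in blobs(g,60): print('g',k.mean(0),rect(c,k,.012))
for k in blobs(mask(im,(0,150,90),(8,255,255)),30): print('r',k.mean(0),rect(c,k,.067))
cv2.imwrite('pics/w2c.png',cv2.resize(im[90:290,110:510,::-1],None,fx=2,fy=2))
```

```text
at [481.4  40.  277.7] yaw -176.13 tool delta mm [-17.9 -11.3  -2.3]
y [298.40677966 151.94915254] [444.7  90.3  31.9  42.2   3.8]
y [305.25714286 219.        ] [525.6 107.4  11.6  38.9   2.8]
y [396.2345679  130.07407407] [407.1 200.3   5.5  46.1  81.4]
y [372.73239437 237.04225352] [544.7 198.9   5.9  44.8  88. ]
y [ 32.975  204.8375] [ 528.8 -239.2    4.    48.1   93.8]
g [252.42647059 194.54411765] [529.9  38.8  74.6 101.8  92.7]
g [216.87850467 347.42056075] [847.1 -11.1  21.5 106.9   4.3]
g [200.15730337 340.98876404] [834.9 -41.3  22.7  87.3 151.3]
g [393.5  137.15] [420.  252.5   8.2  60.8  82.1]
g [ 34.9375 210.35  ] [ 581.1 -326.     9.    64.    93.8]
g [371.73913043 242.75362319] [602.6 252.4   8.8  59.6  87.9]
g [141.25       357.90909091] [ 887.  -162.7    9.5   55.9  159.2]
g [149.79069767 358.1627907 ] [ 886.4 -145.3    9.3   54.   159.7]
g [484.26027397 171.98630137] [465.3 411.2   4.7  55.3 109. ]
r [401.26582278 115.81012658] [389.5 228.6   6.5  52.2  81.4]
r [  5.05555556 263.52777778] [ 648.7 -339.8   12.3   30.4  124.8]
```

View pics/w2c.png

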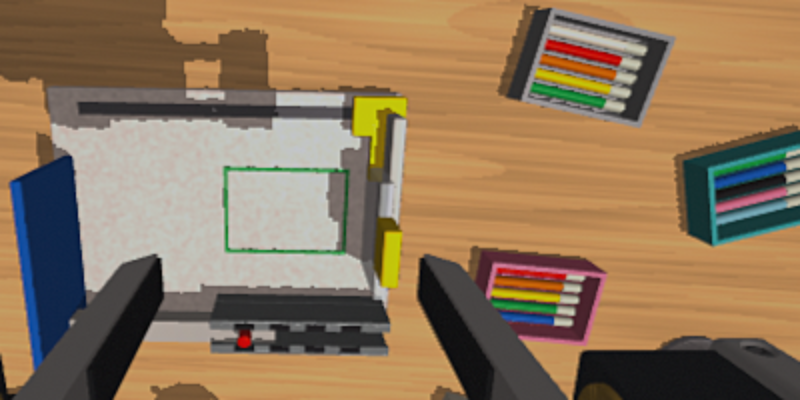

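Divider is home: the tab moved about 97 mm to px (305,219). The outline centre is (530,39) and rack yaw ≈2.9°. Next is the view position for the grey tray.

Request:
{"op": "arm_command", "data": {
  "plan": [
    {"grip": -1,"slide": [0,0,0],"spin": 1},
    {"grip": -1,"slide": [0,0,0],"spin": 1},
    {"grip": -1,"slide": [0,0,0],"spin": 1},
    {"grip": -1,"slide": [0,0,0],"spin": 1},
    {"grip": -1,"slide": [0,0,0],"spin": 1},
    {"grip": -1,"slide": [0,0,0],"spin": 1},
    {"grip": -1,"slide": [0,0,0],"spin": 1},
    {"grip": -1,"slide": [0,0,0],"spin": 1},
    {"grip": -1,"slide": [0,0,0],"spin": 1},
    {"grip": -1,"slide": [0,0,0],"spin": 1}
  ]
}}

```text
time: 8.95
tool_pos: [0.4814, 0.0404, 0.2765]
ee_rot: [-3.138, -0.004, 2.335]
wrist_force: [0.5, -0.7, 0.3]
width: 0.0936
finger_force: 0.0
```

Request:
{"op": "arm_command", "data": {
  "plan": [
    {"grip": -1,"slide": [0,0,0],"spin": 1},
    {"grip": -1,"slide": [0,0,0],"spin": 1},
    {"grip": -1,"slide": [0,0,0],"spin": 1},
    {"grip": -1,"slide": [0,0,0],"spin": 1},
    {"grip": -1,"slide": [0,0,0],"spin": 1},
    {"grip": -1,"slide": [0,0,0],"spin": 1},
    {"grip": -1,"slide": [0,0,0],"spin": 1},
    {"grip": -1,"slide": [0,0,0],"spin": 1},
    {"grip": -1,"slide": [0,0,0],"spin": 1},
    {"grip": -1,"slide": [0,0,0],"spin": 1}
  ]
}}

```text
time: 10.2
tool_pos: [0.4814, 0.0404, 0.2765]
ee_rot: [-3.136, 0.0, 1.462]
wrist_force: [0.4, 0.1, 0.5]
width: 0.094
finger_force: 0.0
```

Request:
{"op": "arm_command", "data": {
  "plan": [
    {"grip": -1,"slide": [0,0,0],"spin": 0.5},
    {"grip": -1,"slide": [0.057,-0.055,0.059],"spin": 0},
    {"grip": -1,"slide": [0.057,-0.055,0.059],"spin": 0},
    {"grip": -1,"slide": [0.057,-0.055,0.059],"spin": 0},
    {"grip": -1,"slide": [0.057,-0.055,0.059],"spin": 0},
    {"grip": -1,"slide": [0,0,0],"spin": 0},
    {"grip": -1,"slide": [0,0,0],"spin": 0}
  ]
}}

```text
time: 11.08
tool_pos: [0.3902, 0.1689, 0.1605]
ee_rot: [-3.14, 0.001, 1.421]
wrist_force: [-0.3, -0.6, 0.3]
width: 0.0939
finger_force: 0.0
```

```bash
cat >> h.py <<'E'
def tray(name,near,save=None):
    "find the tray near a world point (mm) in the wrist view; give pose and the tool-axes move to it"
    im,c=shot('wrist')
    if save: cv2.imwrite(save,im[:,:,::-1])
    hsv=cv2.cvtColor(im,cv2.COLOR_RGB2HSV).astype(int); h,s,v=hsv[...,0],hsv[...,1],hsv[...,2]
    wood=(h>=8)&(h<=22)&(s>60)&(s<190)
    if name=='pink': m=((h>150)&(h<178)&(s>50))
    elif name=='teal': m=((h>80)&(h<100)&(s>90))
    else: m=~wood
    m=m.astype(np.uint8)*255
    u,w=pix(c,[near[0]/1000,near[1]/1000,.028])[0].round().astype(int)
    r=int(75*c['fx']/(c['position'][2]-.028)/1000)
    win=np.zeros_like(m); cv2.circle(win,(int(u),int(w)),r,255,-1); m&=win
    m=cv2.morphologyEx(m,cv2.MORPH_OPEN,np.ones((2,2),np.uint8))
    pts=np.vstack(blobs(m,15)); out=rect(c,pts,.028)
    o=sensors.get_obs(); yaw=np.degrees(o['ee_rot'][2])
    print(name,'px',pts.mean(0).round(),'x,y,short,long,dir',out,'spin deg',round(((yaw-out[4]+90)%180)-90,1)); return out
E
python3 - <<'E'
from h import *
t=tray('grey',(401,250),'pics/w3.png'); move([t[0],t[1],160])
E
```

```text
grey px [253.  99.] x,y,short,long,dir [400.4 261.   67.8  96.   81.6] spin deg -0.3
at [390.8 168.7 161.3] yaw 81.34 tool delta mm [92.7 -4.5  1.2]
```

View pics/w3.png

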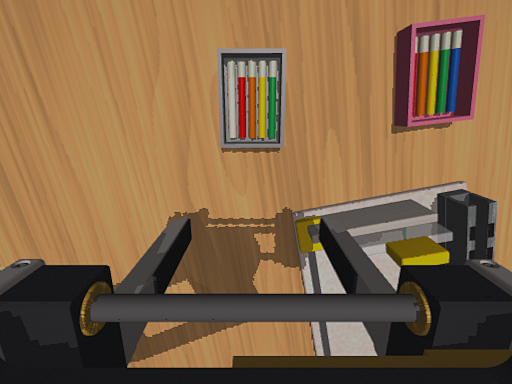

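Grey tray at px (253,99) measures 67.8×96 mm, as it should, at (400.4,261). Now I grasp it and lift.

Request:
{"op": "arm_command", "data": {
  "plan": [
    {"grip": -1,"slide": [0.093,-0.0045,0.05],"spin": -0.03},
    {"grip": -1,"slide": [0.093,-0.0045,0.05],"spin": -0.03},
    {"grip": -1,"slide": [0,0,0.08],"spin": 0},
    {"grip": -1,"slide": [0,0,0.06],"spin": 0},
    {"grip": -1,"slide": [0,0,0.026],"spin": 0},
    {"grip": 1,"slide": [0,0,0],"spin": 0},
    {"grip": 1,"slide": [0,0,0],"spin": 0},
    {"grip": 1,"slide": [0,0,0],"spin": 0},
    {"grip": 1,"slide": [0,0,0],"spin": 0},
    {"grip": 1,"slide": [0,0,0],"spin": 0}
  ]
}}

```text
time: 12.38
tool_pos: [0.4009, 0.2618, 0.0297]
ee_rot: [3.139, -0.002, 1.425]
wrist_force: [0.4, -0.9, 4.7]
width: 0.0678
finger_force: 3.0
```

Request:
{"op": "arm_command", "data": {
  "plan": [
    {"grip": 1,"slide": [0,0,0],"spin": 0},
    {"grip": 1,"slide": [0,0,0],"spin": 0}
  ]
}}

```text
time: 12.62
tool_pos: [0.4009, 0.2618, 0.0296]
ee_rot: [3.139, -0.002, 1.425]
wrist_force: [-0.0, -0.5, 7.9]
width: 0.0672
finger_force: 30.0
```

```bash
python3 -c "
from h import *
move([400.4,261,28])"
```

```text
at [400.9 261.8  29.6] yaw 81.63 tool delta mm [-0.9 -0.4  1.6]
```

Request:
{"op": "arm_command", "data": {
  "plan": [
    {"grip": 1,"slide": [0,0,-0.03],"spin": 0},
    {"grip": 1,"slide": [0,0,-0.1],"spin": 0},
    {"grip": 1,"slide": [0,0,-0.11],"spin": 0},
    {"grip": 1,"slide": [0,0,0],"spin": -0.75},
    {"grip": 1,"slide": [0,0,0],"spin": -0.75},
    {"grip": 1,"slide": [0,0,0],"spin": -0.75},
    {"grip": 1,"slide": [0,0,0],"spin": 0}
  ]
}}

```text
time: 13.5
tool_pos: [0.3992, 0.2612, 0.148]
ee_rot: [-3.14, 0.0, 1.62]
wrist_force: [0.5, -0.0, -1.3]
width: 0.0677
finger_force: 30.0
```

Request:
{"op": "arm_command", "data": {
  "plan": [
    {"grip": 1,"slide": [-0.0913,0.047,0],"spin": 0},
    {"grip": 1,"slide": [-0.0913,0.047,0],"spin": 0},
    {"grip": 1,"slide": [-0.0913,0.047,0],"spin": 0},
    {"grip": 1,"slide": [-0.0913,0.047,0],"spin": 0},
    {"grip": 1,"slide": [-0.0913,0.047,0],"spin": 0},
    {"grip": 1,"slide": [0,0,0],"spin": 0},
    {"grip": 1,"slide": [0,0,0],"spin": 0}
  ]
}}

```text
time: 14.38
tool_pos: [0.528, 0.0397, 0.1478]
ee_rot: [-3.14, -0.001, 1.62]
wrist_force: [-0.4, 0.2, -1.7]
width: 0.0678
finger_force: 30.0
```

```bash
python3 -c "
from h import *
move([529.9,39.7,41.6]); print(sensors.get_obs()['finger_force'],sensors.get_obs()['width'])
im,c=shot('wrist');cv2.imwrite('pics/w4.png',im[:,:,::-1])
im,c=shot('top');cv2.imwrite('pics/t4.png',cv2.resize(im[90:270,70:390,::-1],None,fx=2.5,fy=2.5))"
```

```text
at [528.   39.7 147.8] yaw 92.83 tool delta mm [ -0.2   2.1 106.2]
29.996576607227325 0.06776574544601326
```

View pics/w4.png

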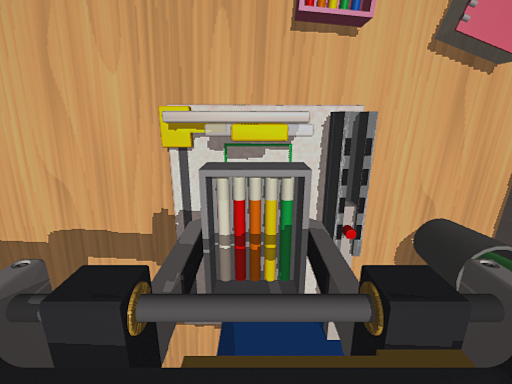

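Wrist view: the grey tray is held square above the outline, px (205–308, 165). Lowering.

Request:
{"op": "arm_command", "data": {
  "plan": [
    {"grip": 1,"slide": [0,0.004,0.08],"spin": 0},
    {"grip": 1,"slide": [0,0,0.08],"spin": 0},
    {"grip": 1,"slide": [0,0,0.03],"spin": 0},
    {"grip": 1,"slide": [0,0,0.016],"spin": 0},
    {"grip": 1,"slide": [0,0,0.004],"spin": 0},
    {"grip": 1,"slide": [0,0,0],"spin": 0}
  ]
}}

```text
time: 15.22
tool_pos: [0.5316, 0.0394, 0.0446]
ee_rot: [3.139, 0.0, 1.621]
wrist_force: [0.2, 0.8, -0.8]
width: 0.0679
finger_force: 30.0
```

```bash
python3 -c "
from h import *
move([529.9,39.7,41.6]); o=sensors.get_obs();print(o['wrist_force'])"
```

```text
at [531.6  39.4  44.6] yaw 92.88 tool delta mm [ 0.3 -1.7  3. ]
[ 0.21695315  0.77335625 -0.75929695]
```

Request:
{"op": "arm_command", "data": {
  "plan": [
    {"grip": 1,"slide": [0,-0.003,0.004],"spin": 0},
    {"grip": 1,"slide": [0,0,0.002],"spin": 0},
    {"grip": 1,"slide": [0,0,0],"spin": 0},
    {"grip": 1,"slide": [0,0,0],"spin": 0}
  ]
}}

```text
time: 15.72
tool_pos: [0.5296, 0.0392, 0.0416]
ee_rot: [3.14, 0.0, 1.621]
wrist_force: [-2.7, -0.0, 6.1]
width: 0.0675
finger_force: 30.0
```

```bash
python3 -c "
from h import *
move([529.9,39.7,41.6]); o=sensors.get_obs();print(o['wrist_force'])"
```

```text
at [529.6  39.2  41.6] yaw 92.88 tool delta mm [0.5 0.4 0. ]
[-2.72771656 -0.01412229  6.08431283]
```

Request:
{"op": "arm_command", "data": {
  "plan": [
    {"grip": -1,"slide": [0,0,0],"spin": 0},
    {"grip": -1,"slide": [0,0,0],"spin": 0},
    {"grip": -1,"slide": [0,0,0],"spin": 0},
    {"grip": -1,"slide": [0,0,-0.03],"spin": 0},
    {"grip": -1,"slide": [0,0,-0.1],"spin": 0},
    {"grip": -1,"slide": [-0.05,0,-0.1],"spin": 0},
    {"grip": -1,"slide": [-0.1,0,-0.06],"spin": 0},
    {"grip": -1,"slide": [0,0,0],"spin": 0},
    {"grip": -1,"slide": [0,0,0],"spin": 0}
  ]
}}

```text
time: 16.85
tool_pos: [0.5326, -0.0353, 0.1853]
ee_rot: [-3.142, -0.001, 1.621]
wrist_force: [-0.4, -0.3, -0.3]
width: 0.0941
finger_force: 0.0
```

```bash
cat > lk.py <<'E'
from h import *
import sys
def look(save):
    im,c=shot('wrist'); cv2.imwrite(save,im[:,:,::-1])
    g=mask(im,(45,60,40),(80,255,255))
    T=pix(c,[[.5299,.0388,.04]])[0]; print('centre px',T)
    for k in blobs(g,30): print('g',k.mean(0).round(),rect(c,k,.012))
    return im,c
E
python3 - <<'E'
from lk import *
im,c=look('pics/w5.png'); move([0,0,0])
cv2.imwrite('pics/w5c.png',cv2.resize(im[20:220,130:400,::-1],None,fx=2.5,fy=2.5))
E
```

```text
centre px [256.76367653 119.74765342]
g [487. 178.] [822.1 -19.1  21.5  75.7 177. ]
g [476. 205.] [824.6 -51.9  24.8  95.7 139.8]
g [274. 124.] [551.7  32.9   8.4  64.2  93.8]
g [277. 350.] [ 579.5 -305.5    6.3   19.7   94.1]
at [532.2 -34.8 184.4] yaw 92.91 tool delta mm [  61.6 -529.5  185.3]
```

View pics/w5c.png

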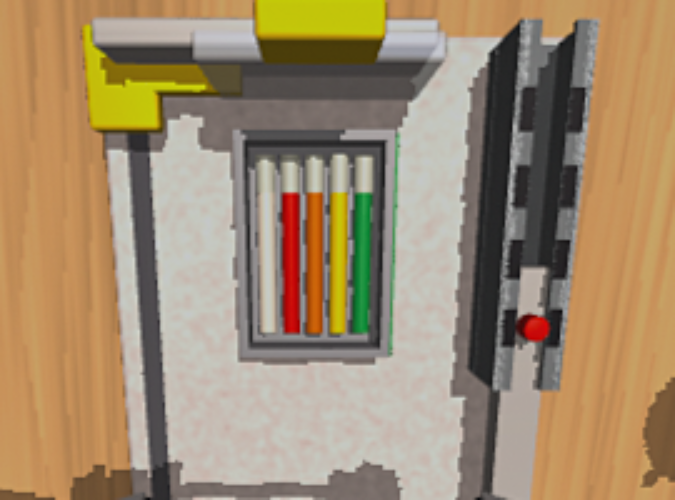

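Grey is down on the outline: px crop (238–392, 130–360), offset about 1 mm. Next the pink tray.

Request:
{"op": "arm_command", "data": {
  "plan": [
    {"grip": -1,"slide": [0,0,0],"spin": 0.98},
    {"grip": -1,"slide": [0.1045,0.0247,0],"spin": 0},
    {"grip": -1,"slide": [0.1045,0.0247,0],"spin": 0},
    {"grip": -1,"slide": [0.1045,0.0247,0],"spin": 0},
    {"grip": -1,"slide": [0.1045,0.0247,0],"spin": 0},
    {"grip": -1,"slide": [0,0,0.05],"spin": 0},
    {"grip": -1,"slide": [0,0,0],"spin": 0},
    {"grip": -1,"slide": [0,0,0],"spin": 0}
  ]
}}

```text
time: 17.9
tool_pos: [0.589, 0.1718, 0.1599]
ee_rot: [-3.14, 0.0, 1.536]
wrist_force: [0.2, -0.5, 0.5]
width: 0.0936
finger_force: 0.0
```

Run:
```python
from h import *
t=tray('pink',(592,256),'pics/w6.png'); move([t[0],t[1],28])
```

```text
pink px [258. 105.] x,y,short,long,dir [593.8 257.2  67.6  94.3  88. ] spin deg -0.0
at [589.5 171.5 160.7] yaw 87.97 tool delta mm [ 85.8   1.2 132.7]
```

Request:
{"op": "arm_command", "data": {
  "plan": [
    {"grip": -1,"slide": [0.086,0.001,0.05],"spin": 0},
    {"grip": -1,"slide": [0.086,0.001,0.05],"spin": 0},
    {"grip": -1,"slide": [0,0,0.08],"spin": 0},
    {"grip": -1,"slide": [0,0,0.06],"spin": 0},
    {"grip": -1,"slide": [0,0,0.024],"spin": 0},
    {"grip": 1,"slide": [0,0,0],"spin": 0},
    {"grip": 1,"slide": [0,0,0],"spin": 0},
    {"grip": 1,"slide": [0,0,0],"spin": 0},
    {"grip": 1,"slide": [0,0,0],"spin": 0},
    {"grip": 1,"slide": [0,0,0],"spin": 0}
  ]
}}

```text
time: 19.2
tool_pos: [0.5946, 0.2578, 0.0304]
ee_rot: [3.139, -0.001, 1.535]
wrist_force: [-0.9, -0.8, 5.5]
width: 0.0677
finger_force: 30.0
```

Request:
{"op": "arm_command", "data": {
  "plan": [
    {"grip": 1,"slide": [0,0,0],"spin": 0},
    {"grip": 1,"slide": [0,0,0],"spin": 0},
    {"grip": 1,"slide": [0,0,0],"spin": 0}
  ]
}}

```text
time: 19.58
tool_pos: [0.5946, 0.2577, 0.0303]
ee_rot: [3.139, -0.001, 1.535]
wrist_force: [-0.7, 0.5, 6.5]
width: 0.0676
finger_force: 30.0
```

```bash
python3 -c "
from h import *
move([593.8,257.2,28])"
```

```text
at [594.6 257.7  30.3] yaw 87.97 tool delta mm [-0.5 -0.8  2.3]
```

Request:
{"op": "arm_command", "data": {
  "plan": [
    {"grip": 1,"slide": [0,0,-0.03],"spin": 0},
    {"grip": 1,"slide": [0,0,-0.1],"spin": 0},
    {"grip": 1,"slide": [0,0,-0.12],"spin": 0},
    {"grip": 1,"slide": [0,0,0],"spin": -0.98},
    {"grip": 1,"slide": [-0.0953,-0.0305,0],"spin": 0},
    {"grip": 1,"slide": [-0.0953,-0.0305,0],"spin": 0},
    {"grip": 1,"slide": [-0.0953,-0.0305,0],"spin": 0},
    {"grip": 1,"slide": [-0.0953,-0.0305,0],"spin": 0},
    {"grip": 1,"slide": [-0.0953,-0.0305,0],"spin": 0},
    {"grip": 1,"slide": [0,0,0],"spin": 0}
  ]
}}

```text
time: 20.82
tool_pos: [0.5286, 0.0129, 0.1535]
ee_rot: [-3.141, 0.001, 1.616]
wrist_force: [0.5, -0.4, -1.4]
width: 0.0677
finger_force: 30.0
```

Request:
{"op": "arm_command", "data": {
  "plan": [
    {"grip": 1,"slide": [0,0,0.1],"spin": 0},
    {"grip": 1,"slide": [0,0,0.05],"spin": 0},
    {"grip": 1,"slide": [0,0,0],"spin": 0},
    {"grip": 1,"slide": [0,0,0],"spin": 0}
  ]
}}

```text
time: 21.32
tool_pos: [0.5305, 0.0163, 0.0796]
ee_rot: [3.139, -0.0, 1.622]
wrist_force: [-0.1, 0.1, -1.5]
width: 0.0678
finger_force: 30.0
```

```bash
python3 -c "
from h import *
move([530.5,15.8,70.3]); o=sensors.get_obs();print(o['wrist_force'],o['width'])"
```

```text
at [530.5  16.3  79.6] yaw 92.93 tool delta mm [-0.5 -0.   9.3]
[-0.12977598  0.10904189 -1.53159693] 0.06778794180060936
```

Request:
{"op": "arm_command", "data": {
  "plan": [
    {"grip": 1,"slide": [-0.001,0,0.01],"spin": 0},
    {"grip": 1,"slide": [0,0,0.006],"spin": 0},
    {"grip": 1,"slide": [0,0,0.003],"spin": 0},
    {"grip": 1,"slide": [0,0,0],"spin": 0},
    {"grip": 1,"slide": [0,0,0],"spin": 0}
  ]
}}

```text
time: 21.95
tool_pos: [0.5299, 0.0152, 0.0703]
ee_rot: [3.14, -0.0, 1.621]
wrist_force: [-2.3, 0.3, 5.7]
width: 0.0674
finger_force: 30.0
```

```bash
python3 -c "
from h import *
move([530.5,15.8,70.3]); o=sensors.get_obs();print(o['wrist_force'],o['width'])"
```

```text
at [529.9  15.2  70.3] yaw 92.88 tool delta mm [0.5 0.6 0. ]
[-2.29111539  0.27341274  5.73608948] 0.06735229011620704
```

Request:
{"op": "arm_command", "data": {
  "plan": [
    {"grip": -1,"slide": [0,0,0],"spin": 0},
    {"grip": -1,"slide": [0,0,0],"spin": 0},
    {"grip": -1,"slide": [0,0,0],"spin": 0},
    {"grip": -1,"slide": [0,0,-0.03],"spin": 0},
    {"grip": -1,"slide": [0,0,-0.1],"spin": 0},
    {"grip": -1,"slide": [-0.08,0,-0.09],"spin": 0},
    {"grip": -1,"slide": [-0.08,0,-0.02],"spin": 0},
    {"grip": -1,"slide": [0,0,0],"spin": 0},
    {"grip": -1,"slide": [0,0,0],"spin": 0}
  ]
}}

```text
time: 23.08
tool_pos: [0.5333, -0.0643, 0.1888]
ee_rot: [-3.142, -0.001, 1.621]
wrist_force: [0.1, 0.8, 0.1]
width: 0.0939
finger_force: 0.0
```

Run:
```python
from lk import *
im,c=look('pics/w7.png'); move([0,0,0]); np.savez('w7.npz',**c)
cv2.imwrite('pics/w7c.png',cv2.resize(im[20:260,130:400,::-1],None,fx=2.5,fy=2.5))
h=cv2.cvtColor(im,cv2.COLOR_RGB2HSV); m=cv2.inRange(h,np.array((150,50,40)),np.array((178,255,255)))
m[:, :180]=0; m[:,340:]=0
print('pink',rect(c,np.vstack(blobs(m,15)),.068))
```

```text
centre px [257.54063661  91.69857248]
g [481. 173.] [821.9 -39.6  26.   88.2 146.8]
g [491. 148.] [815.5  -9.4  22.2  69.    2.9]
g [266. 120.] [541.8   7.7   8.5  71.3  92. ]
g [500. 260.] [ 881.7 -163.7    9.6   49.8  152.8]
g [501. 248.] [ 878.5 -145.3   10.    41.8  154.2]
g [278. 341.] [ 581.  -321.2    6.3   54.1   94.4]
at [533.1 -63.9 188.3] yaw 92.91 tool delta mm [  90.8 -529.   188.9]
pink [ 545.7 -111.9   75.1  358.8   97.6]
```

View pics/w7c.png

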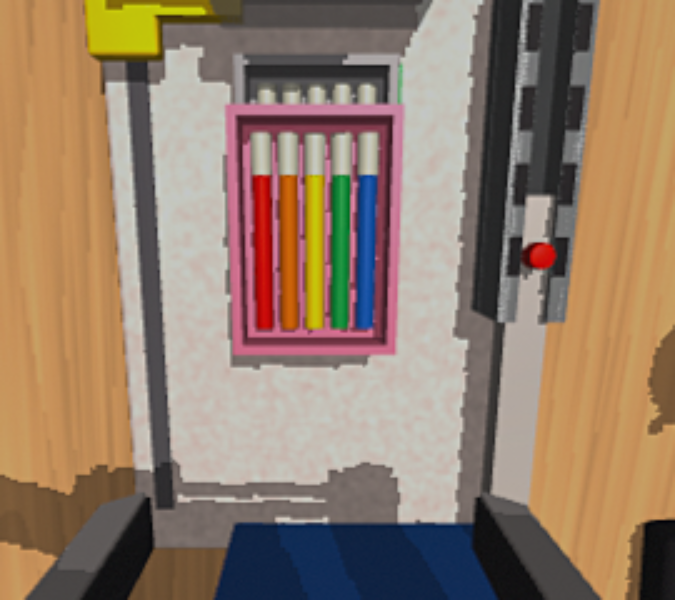

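Request:
{"op": "arm_command", "data": {
  "plan": [
    {"grip": -1,"slide": [0,0,0],"spin": -0.8},
    {"grip": -1,"slide": [0,0,0],"spin": -0.8},
    {"grip": -1,"slide": [0,0,0],"spin": -0.8},
    {"grip": -1,"slide": [0,0,0],"spin": -0.8},
    {"grip": -1,"slide": [0.098,0.0276,0],"spin": 0},
    {"grip": -1,"slide": [0.098,0.0276,0],"spin": 0},
    {"grip": -1,"slide": [0.098,0.0276,0],"spin": 0},
    {"grip": -1,"slide": [0.098,0.0276,0],"spin": 0},
    {"grip": -1,"slide": [0.098,0.0276,0],"spin": 0},
    {"grip": -1,"slide": [0.098,0.0276,0],"spin": 0}
  ]
}}

```text
time: 24.38
tool_pos: [0.5152, 0.2429, 0.188]
ee_rot: [-3.14, -0.0, 1.902]
wrist_force: [1.1, 0.7, 0.2]
width: 0.0943
finger_force: 0.0
```

Request:
{"op": "arm_command", "data": {
  "plan": [
    {"grip": -1,"slide": [0.098,0.0276,0],"spin": 0},
    {"grip": -1,"slide": [0.098,0.0276,0],"spin": 0},
    {"grip": -1,"slide": [0,0,0.06],"spin": 0},
    {"grip": -1,"slide": [0,0,0],"spin": 0},
    {"grip": -1,"slide": [0,0,0],"spin": 0}
  ]
}}

```text
time: 25.0
tool_pos: [0.5107, 0.342, 0.159]
ee_rot: [-3.141, -0.0, 1.901]
wrist_force: [-0.0, 1.1, -0.5]
width: 0.0939
finger_force: 0.0
```

Run:
```python
from h import *
t=tray('teal',(484,419),'pics/w8.png'); move([t[0],t[1],28])
```

```text
teal px [257. 108.] x,y,short,long,dir [484.6 420.8  67.7  95.8 109.7] spin deg -0.8
at [511.3 341.9 159.8] yaw 108.87 tool delta mm [8.320e+01 1.000e-01 1.318e+02]
```

Pink sits square on grey and stepped (crop rows 104–354 against grey's edge at 56). Teal is at (484.6,420.8), 67.7×95.8 mm.

Request:
{"op": "arm_command", "data": {
  "plan": [
    {"grip": -1,"slide": [0.083,0,0.05],"spin": -0.16},
    {"grip": -1,"slide": [0.084,-0.002,0.05],"spin": 0},
    {"grip": -1,"slide": [0,0,0.08],"spin": 0},
    {"grip": -1,"slide": [0,0,0.06],"spin": 0},
    {"grip": -1,"slide": [0,0,0.022],"spin": 0},
    {"grip": 1,"slide": [0,0,0],"spin": 0},
    {"grip": 1,"slide": [0,0,0],"spin": 0},
    {"grip": 1,"slide": [0,0,0],"spin": 0},
    {"grip": 1,"slide": [0,0,0],"spin": 0},
    {"grip": 1,"slide": [0,0,0],"spin": 0}
  ]
}}

```text
time: 26.3
tool_pos: [0.4839, 0.4211, 0.0299]
ee_rot: [3.138, -0.001, 1.914]
wrist_force: [0.9, -0.3, 5.7]
width: 0.0678
finger_force: 30.0
```

Request:
{"op": "arm_command", "data": {
  "plan": [
    {"grip": 1,"slide": [0,0,0],"spin": 0},
    {"grip": 1,"slide": [0,0,0],"spin": 0},
    {"grip": 1,"slide": [0,0,0],"spin": 0}
  ]
}}

```text
time: 26.68
tool_pos: [0.4839, 0.4211, 0.0299]
ee_rot: [3.138, -0.001, 1.914]
wrist_force: [1.1, -1.2, 5.3]
width: 0.0677
finger_force: 30.0
```

```bash
python3 -c "
from h import *
move([484.6,420.8,28])
c=dict(np.load('w7.npz'))
f=lambda x,y:(130+x/2.5,20+y/2.5)
a=on(c,[f(318,56)],.040)*1e3; b=on(c,[f(316,104),f(312,354),f(229,229),f(400,229)],.068)*1e3
print(a,b)"
```

```text
at [483.9 421.1  29.9] yaw 109.67 tool delta mm [-0.5  0.6  1.9]
[[527.03833873  86.17409155  40.        ]] [[527.26502406  63.36693101  68.        ]
 [530.53838101 -32.10257767  68.        ]
 [495.0725885   16.32579261  68.        ]
 [562.95559577  19.72962519  68.        ]]
```

Request:
{"op": "arm_command", "data": {
  "plan": [
    {"grip": 1,"slide": [0,0,-0.03],"spin": 0},
    {"grip": 1,"slide": [0,0,-0.1],"spin": 0},
    {"grip": 1,"slide": [0,0,-0.12],"spin": 0},
    {"grip": 1,"slide": [0,0,0],"spin": 0.84},
    {"grip": 1,"slide": [0,0,0],"spin": 0.84},
    {"grip": 1,"slide": [0,0,0],"spin": 0.84},
    {"grip": 1,"slide": [0,0,0],"spin": 0.84},
    {"grip": 1,"slide": [0,0,0],"spin": 0}
  ]
}}

```text
time: 27.68
tool_pos: [0.482, 0.4202, 0.1525]
ee_rot: [-3.14, 0.001, 1.622]
wrist_force: [-0.1, 0.0, -2.0]
width: 0.0677
finger_force: 30.0
```

Request:
{"op": "arm_command", "data": {
  "plan": [
    {"grip": 1,"slide": [-0.0958,0.0065,0],"spin": 0},
    {"grip": 1,"slide": [-0.0958,0.0065,0],"spin": 0},
    {"grip": 1,"slide": [-0.0958,0.0065,0],"spin": 0},
    {"grip": 1,"slide": [-0.0958,0.0065,0],"spin": 0},
    {"grip": 1,"slide": [-0.0958,0.0065,0],"spin": 0},
    {"grip": 1,"slide": [-0.0958,0.0065,0],"spin": 0},
    {"grip": 1,"slide": [-0.0958,0.0065,0],"spin": 0},
    {"grip": 1,"slide": [-0.0958,0.0065,0],"spin": 0},
    {"grip": 1,"slide": [0,0,0.05],"spin": 0},
    {"grip": 1,"slide": [0,0,0],"spin": 0}
  ]
}}

```text
time: 28.92
tool_pos: [0.5259, 0.0385, 0.1257]
ee_rot: [-3.136, -0.001, 1.621]
wrist_force: [-0.7, -0.3, -2.0]
width: 0.0676
finger_force: 30.0
```

```bash
python3 -c "
from h import *
move([529.4,39.7,97.9]); o=sensors.get_obs();print(o['wrist_force'],o['width'])"
```

```text
at [525.9  38.5 125.7] yaw 92.87 tool delta mm [ 1.   3.7 27.7]
[-0.73537502 -0.30141487 -2.04138727] 0.06764107210172451
```

Request:
{"op": "arm_command", "data": {
  "plan": [
    {"grip": 1,"slide": [0,0.004,0.03],"spin": 0},
    {"grip": 1,"slide": [0,0,0],"spin": 0},
    {"grip": 1,"slide": [0,0,0],"spin": 0},
    {"grip": 1,"slide": [0,0,0],"spin": 0}
  ]
}}

```text
time: 29.42
tool_pos: [0.5302, 0.0394, 0.1134]
ee_rot: [3.14, 0.0, 1.622]
wrist_force: [-0.1, -0.4, -0.9]
width: 0.0676
finger_force: 30.0
```

```bash
python3 -c "
from h import *
move([529.4,39.7,97.9]); o=sensors.get_obs();print(o['wrist_force'],o['width'])"
```

```text
at [530.2  39.4 113.4] yaw 92.92 tool delta mm [ 0.3 -0.8 15.5]
[-0.06744864 -0.43820576 -0.94807716] 0.06759944413034748
```

Request:
{"op": "arm_command", "data": {
  "plan": [
    {"grip": 1,"slide": [0.001,-0.001,0.016],"spin": 0},
    {"grip": 1,"slide": [0,0,0.01],"spin": 0},
    {"grip": 1,"slide": [0,0,0.005],"spin": 0},
    {"grip": 1,"slide": [0,0,0],"spin": 0},
    {"grip": 1,"slide": [0,0,0],"spin": 0}
  ]
}}

```text
time: 30.05
tool_pos: [0.5292, 0.0398, 0.0977]
ee_rot: [-3.142, -0.0, 1.621]
wrist_force: [-2.9, 1.8, 3.5]
width: 0.0679
finger_force: 30.0
```

```bash
python3 -c "
from h import *
move([529.4,39.7,97.9]); o=sensors.get_obs();print(o['wrist_force'],o['width'])"
```

```text
at [529.2  39.8  97.7] yaw 92.88 tool delta mm [-0.1  0.2 -0.2]
[-2.89165506  1.76750395  3.51245992] 0.06791320040057887
```

Request:
{"op": "arm_command", "data": {
  "plan": [
    {"grip": -1,"slide": [0,0,0],"spin": 0},
    {"grip": -1,"slide": [0,0,0],"spin": 0},
    {"grip": -1,"slide": [0,0,0],"spin": 0},
    {"grip": -1,"slide": [0,0,-0.03],"spin": 0},
    {"grip": -1,"slide": [0,0,-0.1],"spin": 0},
    {"grip": -1,"slide": [-0.08,0,-0.09],"spin": 0},
    {"grip": -1,"slide": [-0.08,0,0],"spin": 0},
    {"grip": -1,"slide": [0,0,0],"spin": 0},
    {"grip": -1,"slide": [0,0,0],"spin": 0}
  ]
}}

```text
time: 31.18
tool_pos: [0.5332, -0.04, 0.2074]
ee_rot: [3.142, -0.001, 1.621]
wrist_force: [-0.7, -0.1, -0.0]
width: 0.0942
finger_force: 0.0
```

Run:
```python
from h import *
im,c=shot('wrist'); move([0,0,0]); np.savez('w9.npz',im=im,**c)
def rim(im,c,lo,hi,z,guess):
    u,v=pix(c,[guess])[0].astype(int); m=mask(im,lo,hi); w=np.zeros_like(m); cv2.circle(w,(int(u),int(v)),75,255,-1)
    return rect(c,np.vstack(blobs(m&w,15)),z)
print('teal',rim(im,c,(80,90,30),(100,255,255),.096,(.5294,.039,.096)))
print('pink',rim(im,c,(150,50,40),(178,255,255),.068,(.53,.015,.068)))
i2,c2=shot('top'); cv2.imwrite('pics/t9.png',cv2.resize(i2[90:270,70:390,::-1],None,fx=2.5,fy=2.5))
```

```text
at [533.1 -39.6 207.2] yaw 92.91 tool delta mm [  66.6 -530.3  207.4]
teal [527.5  39.8  67.5  95.1  92.8]
pink [508.2   8.7  74.1 117.   85.3]
```

Request:
{"op": "arm_command", "data": {
  "plan": [
    {"grip": -1,"slide": [0,0,0],"spin": -0.2},
    {"grip": -1,"slide": [-0.102,0.0113,0],"spin": 0},
    {"grip": -1,"slide": [-0.102,0.0113,0],"spin": 0},
    {"grip": -1,"slide": [-0.102,0.0113,0],"spin": 0},
    {"grip": -1,"slide": [-0.102,0.0113,0],"spin": 0},
    {"grip": -1,"slide": [-0.102,0.0113,0],"spin": 0},
    {"grip": -1,"slide": [-0.102,0.0113,0],"spin": 0},
    {"grip": -1,"slide": [-0.102,0.0113,0],"spin": 0},
    {"grip": -1,"slide": [0,0,0.05],"spin": 0},
    {"grip": -1,"slide": [0,0,0],"spin": 0}
  ]
}}

```text
time: 32.52
tool_pos: [0.5961, -0.3929, 0.1782]
ee_rot: [-3.137, -0.005, 1.639]
wrist_force: [-0.4, -0.1, -0.1]
width: 0.094
finger_force: 0.0
```

Run:
```python
from h import *
t=tray('white',(591,-313),'pics/w10.png'); move([t[0],t[1],28])
```

```text
white px [258. 117.] x,y,short,long,dir [ 592.9 -318.3   68.4   96.7   95.1] spin deg -1.2
at [ 596.6 -392.8  180.3] yaw 93.94 tool delta mm [ 74.2   1.8 152.6]
```

View pics/w10.png

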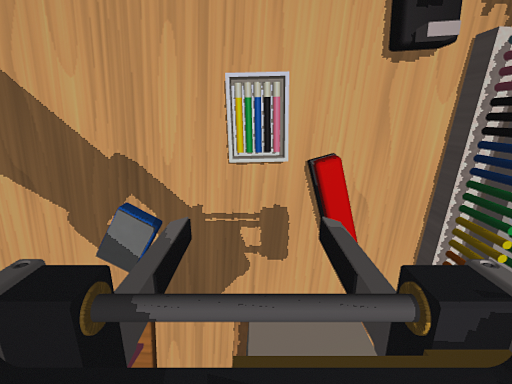

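White tray at px (258,117) → (592.9,−318.3), 68.4×96.7 mm. The stapler, px (307–355, 155–240), is clear of the finger paths.

Request:
{"op": "arm_command", "data": {
  "plan": [
    {"grip": -1,"slide": [0.074,0.002,0.05],"spin": -0.24},
    {"grip": -1,"slide": [0.074,0.0,0.05],"spin": 0},
    {"grip": -1,"slide": [0,0,0.1],"spin": 0},
    {"grip": -1,"slide": [0,0,0.07],"spin": 0},
    {"grip": -1,"slide": [0,0,0.031],"spin": 0},
    {"grip": 1,"slide": [0,0,0],"spin": 0},
    {"grip": 1,"slide": [0,0,0],"spin": 0},
    {"grip": 1,"slide": [0,0,0],"spin": 0},
    {"grip": 1,"slide": [0,0,0],"spin": 0},
    {"grip": 1,"slide": [0,0,0],"spin": 0}
  ]
}}

```text
time: 33.83
tool_pos: [0.5934, -0.3208, 0.0341]
ee_rot: [3.138, 0.002, 1.659]
wrist_force: [-0.2, -0.4, 6.2]
width: 0.0682
finger_force: 30.0
```

Request:
{"op": "arm_command", "data": {
  "plan": [
    {"grip": 1,"slide": [0,0,0],"spin": 0},
    {"grip": 1,"slide": [0,0,0],"spin": 0},
    {"grip": 1,"slide": [0,0,0],"spin": 0}
  ]
}}

```text
time: 34.2
tool_pos: [0.5934, -0.3209, 0.0342]
ee_rot: [3.138, 0.003, 1.659]
wrist_force: [0.7, -1.1, 5.5]
width: 0.0678
finger_force: 30.0
```

```bash
python3 -c "
from h import *
move([592.9,-318.3,28])"
```

```text
at [ 593.4 -320.9   34.2] yaw 95.07 tool delta mm [ 2.6 -0.3  6.2]
```

Request:
{"op": "arm_command", "data": {
  "plan": [
    {"grip": 1,"slide": [0,0,-0.03],"spin": 0},
    {"grip": 1,"slide": [0,0,-0.12],"spin": 0},
    {"grip": 1,"slide": [0,0,-0.12],"spin": 0.43},
    {"grip": 1,"slide": [0,0,-0.01],"spin": 0},
    {"grip": 1,"slide": [0,0,0],"spin": 0}
  ]
}}

```text
time: 34.83
tool_pos: [0.5918, -0.3199, 0.1715]
ee_rot: [-3.141, -0.0, 1.622]
wrist_force: [-0.5, -0.5, -1.6]
width: 0.0676
finger_force: 30.0
```

Request:
{"op": "arm_command", "data": {
  "plan": [
    {"grip": 1,"slide": [0.0961,-0.0133,0],"spin": 0},
    {"grip": 1,"slide": [0.0961,-0.0133,0],"spin": 0},
    {"grip": 1,"slide": [0.0961,-0.0133,0],"spin": 0},
    {"grip": 1,"slide": [0.0961,-0.0133,0],"spin": 0},
    {"grip": 1,"slide": [0.0961,-0.0133,0],"spin": 0},
    {"grip": 1,"slide": [0.0961,-0.0133,0],"spin": 0},
    {"grip": 1,"slide": [0.0961,-0.0133,0],"spin": 0},
    {"grip": 1,"slide": [0,0,0.04],"spin": 0},
    {"grip": 1,"slide": [0,0,0],"spin": 0},
    {"grip": 1,"slide": [0,0,0],"spin": 0}
  ]
}}

```text
time: 36.08
tool_pos: [0.5277, 0.0131, 0.1503]
ee_rot: [-3.139, -0.0, 1.621]
wrist_force: [0.3, -0.8, -1.0]
width: 0.0677
finger_force: 30.0
```

```bash
python3 -c "
from h import *
move([529.7,12.8,130.2]); o=sensors.get_obs();print(o['wrist_force'],o['width'])
im,c=shot('wrist');cv2.imwrite('pics/w11.png',im[:,:,::-1])"
```

```text
at [527.7  13.1 150.3] yaw 92.89 tool delta mm [-0.4  2.  20.1]
[ 0.30263059 -0.78343631 -1.00597553] 0.06765485800157446
```

View pics/w11.png

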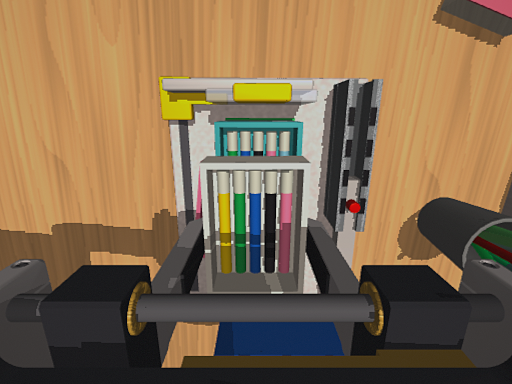

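Something pink shows at px (198,190), left of the stack, so the pink tray may have been knocked. I'll check the picture taken before.

```bash
python3 -c "
import numpy as np,cv2
im=np.load('w9.npz')['im']; a=im[60:240,170:340,::-1]
b=cv2.imread('pics/w11.png')[60:240,170:340]
cv2.imwrite('pics/cmp.png',cv2.resize(np.hstack([a,b]),None,fx=2.3,fy=2.3))"
```

```text
(no output)
```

View pics/cmp.png

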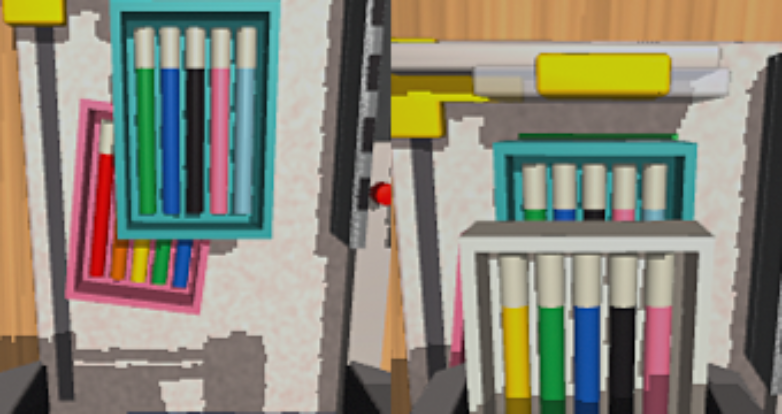

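The picture shows that pink was knocked in between: its crop corners (80,100)–(200,310) put it about 20 mm forward and turned about 8°. To mend this I'll set white and then teal aside on free counter, re-place pink, and rebuild.

Request:
{"op": "arm_command", "data": {
  "plan": [
    {"grip": 1,"slide": [0,0,-0.03],"spin": 0},
    {"grip": 1,"slide": [-0.0932,-0.0238,0],"spin": 0},
    {"grip": 1,"slide": [-0.0932,-0.0238,0],"spin": 0},
    {"grip": 1,"slide": [-0.0932,-0.0238,0],"spin": 0},
    {"grip": 1,"slide": [-0.0932,-0.0238,0],"spin": 0},
    {"grip": 1,"slide": [-0.0932,-0.0238,0],"spin": 0},
    {"grip": 1,"slide": [0,0,0.1],"spin": 0},
    {"grip": 1,"slide": [0,0,0.1],"spin": 0},
    {"grip": 1,"slide": [0,0,0.05],"spin": 0},
    {"grip": 1,"slide": [0,0,0.009],"spin": 0}
  ]
}}

```text
time: 37.38
tool_pos: [0.4802, -0.2223, 0.0364]
ee_rot: [-3.14, -0.002, 1.621]
wrist_force: [0.4, 0.6, -1.2]
width: 0.0678
finger_force: 30.0
```

Request:
{"op": "arm_command", "data": {
  "plan": [
    {"grip": 1,"slide": [0,0,0],"spin": 0},
    {"grip": 1,"slide": [0,0,0],"spin": 0}
  ]
}}

```text
time: 37.62
tool_pos: [0.4824, -0.2231, 0.0396]
ee_rot: [3.138, 0.002, 1.622]
wrist_force: [0.3, -1.2, -0.5]
width: 0.0678
finger_force: 30.0
```

```bash
python3 -c "
from h import *
move([480,-222.6,34.2]); o=sensors.get_obs();print(o['wrist_force'],o['width'])"
```

```text
at [ 482.4 -223.1   39.6] yaw 92.93 tool delta mm [ 0.6 -2.4  5.4]
[ 0.31568257 -1.16143468 -0.46259073] 0.06778632893191484
```

Request:
{"op": "arm_command", "data": {
  "plan": [
    {"grip": 1,"slide": [0,0,0.008],"spin": 0},
    {"grip": 1,"slide": [0,0,0.003],"spin": 0},
    {"grip": -1,"slide": [0,0,0],"spin": 0},
    {"grip": -1,"slide": [0,0,0],"spin": 0},
    {"grip": -1,"slide": [0,0,0],"spin": 0},
    {"grip": -1,"slide": [0,0,-0.03],"spin": 0},
    {"grip": -1,"slide": [0,0,-0.1],"spin": 0},
    {"grip": -1,"slide": [0,0,-0.1],"spin": 0},
    {"grip": -1,"slide": [0,0,-0.1],"spin": 0},
    {"grip": -1,"slide": [0,0,0],"spin": 0}
  ]
}}

```text
time: 38.88
tool_pos: [0.4834, -0.2236, 0.2037]
ee_rot: [3.131, 0.007, 1.622]
wrist_force: [-0.5, -0.2, -0.4]
width: 0.0938
finger_force: 0.0
```

Request:
{"op": "arm_command", "data": {
  "plan": [
    {"grip": -1,"slide": [0.104,0.0239,0],"spin": 0},
    {"grip": -1,"slide": [0.104,0.0239,0],"spin": 0},
    {"grip": -1,"slide": [0.104,0.0239,0],"spin": 0},
    {"grip": -1,"slide": [0.104,0.0239,0],"spin": 0},
    {"grip": -1,"slide": [0.104,0.0239,0],"spin": 0},
    {"grip": -1,"slide": [0,0,0.08],"spin": 0},
    {"grip": -1,"slide": [0,0,0],"spin": 0},
    {"grip": -1,"slide": [0,0,0],"spin": 0}
  ]
}}

```text
time: 39.88
tool_pos: [0.5273, 0.04, 0.1572]
ee_rot: [-3.142, -0.0, 1.621]
wrist_force: [-0.5, -0.3, 0.8]
width: 0.094
finger_force: 0.0
```

```bash
python3 -c "
from h import *
move([529.2,39.8,100]); o=sensors.get_obs();print(o['wrist_force'],o['width'])"
```

```text
at [527.3  40.  157.2] yaw 92.88 tool delta mm [-0.3  1.9 57.2]
[-0.45114158 -0.30723153  0.76046669] 0.09404489542771356
```

Request:
{"op": "arm_command", "data": {
  "plan": [
    {"grip": -1,"slide": [0,0.002,0.06],"spin": 0},
    {"grip": -1,"slide": [0,0,0.054],"spin": 0},
    {"grip": 1,"slide": [0,0,0],"spin": 0},
    {"grip": 1,"slide": [0,0,0],"spin": 0},
    {"grip": 1,"slide": [0,0,0],"spin": 0},
    {"grip": 1,"slide": [0,0,0],"spin": 0},
    {"grip": 1,"slide": [0,0,0],"spin": 0},
    {"grip": 1,"slide": [0,0,0],"spin": 0}
  ]
}}

```text
time: 40.88
tool_pos: [0.5296, 0.0405, 0.1018]
ee_rot: [3.138, 0.0, 1.622]
wrist_force: [-0.3, -0.1, 6.5]
width: 0.0678
finger_force: 30.0
```

```bash
python3 -c "
from h import *
move([529.2,39.8,100]); o=sensors.get_obs();print(o['wrist_force'],o['width'],o['finger_force'])"
```

```text
at [529.6  40.5 101.8] yaw 92.94 tool delta mm [-0.7 -0.4  1.8]
[-0.31329892 -0.06481973  6.50689216] 0.06776748143931123 30.005275905132294
```

Request:
{"op": "arm_command", "data": {
  "plan": [
    {"grip": 1,"slide": [0,0,-0.02],"spin": 0},
    {"grip": 1,"slide": [0,0,-0.1],"spin": 0},
    {"grip": 1,"slide": [-0.0941,-0.0172,0],"spin": 0},
    {"grip": 1,"slide": [-0.0941,-0.0172,0],"spin": 0},
    {"grip": 1,"slide": [-0.0941,-0.0172,0],"spin": 0},
    {"grip": 1,"slide": [-0.0941,-0.0172,0],"spin": 0},
    {"grip": 1,"slide": [-0.0941,-0.0172,0],"spin": 0},
    {"grip": 1,"slide": [-0.0941,-0.0172,0],"spin": 0},
    {"grip": 1,"slide": [-0.0941,-0.0172,0],"spin": 0},
    {"grip": 1,"slide": [-0.0941,-0.0172,0],"spin": 0}
  ]
}}

```text
time: 42.12
tool_pos: [0.4783, -0.34, 0.1593]
ee_rot: [-3.141, -0.001, 1.622]
wrist_force: [0.1, 0.7, -1.5]
width: 0.0679
finger_force: 30.0
```

Request:
{"op": "arm_command", "data": {
  "plan": [
    {"grip": 1,"slide": [0,0,0.1],"spin": 0},
    {"grip": 1,"slide": [0,0,0.1],"spin": 0},
    {"grip": 1,"slide": [0,0,0.035],"spin": 0},
    {"grip": 1,"slide": [0,0,0],"spin": 0},
    {"grip": 1,"slide": [0,0,0],"spin": 0}
  ]
}}

```text
time: 42.75
tool_pos: [0.4803, -0.3398, 0.0448]
ee_rot: [3.138, 0.003, 1.622]
wrist_force: [-0.2, -0.9, -0.7]
width: 0.068
finger_force: 30.0
```

```bash
python3 -c "
from h import *
move([480,-339,33.8]); o=sensors.get_obs();print(o['wrist_force'],o['width'],o['finger_force'])"
```

```text
at [ 480.3 -339.8   44.8] yaw 92.95 tool delta mm [ 0.9 -0.3 11. ]
[-0.23383589 -0.85589104 -0.72417577] 0.06798166351107617 29.96123492717743
```

Request:
{"op": "arm_command", "data": {
  "plan": [
    {"grip": 1,"slide": [0,0,0.016],"spin": 0},
    {"grip": 1,"slide": [0,0,0.006],"spin": 0},
    {"grip": -1,"slide": [0,0,0],"spin": 0},
    {"grip": -1,"slide": [0,0,0],"spin": 0},
    {"grip": -1,"slide": [0,0,0],"spin": 0},
    {"grip": -1,"slide": [0,0,-0.03],"spin": 0},
    {"grip": -1,"slide": [0,0,-0.1],"spin": 0},
    {"grip": -1,"slide": [0,0,-0.1],"spin": 0},
    {"grip": -1,"slide": [0,0,-0.08],"spin": 0},
    {"grip": -1,"slide": [0,0,0],"spin": 0}
  ]
}}

```text
time: 44.0
tool_pos: [0.4807, -0.3405, 0.1923]
ee_rot: [3.134, 0.007, 1.622]
wrist_force: [0.6, -0.5, -0.5]
width: 0.0938
finger_force: 0.0
```

Request:
{"op": "arm_command", "data": {
  "plan": [
    {"grip": -1,"slide": [0.0933,0.0227,0],"spin": 0},
    {"grip": -1,"slide": [0.0933,0.0227,0],"spin": 0},
    {"grip": -1,"slide": [0.0933,0.0227,0],"spin": 0},
    {"grip": -1,"slide": [0.0933,0.0227,0],"spin": 0},
    {"grip": -1,"slide": [0.0933,0.0227,0],"spin": 0},
    {"grip": -1,"slide": [0.0933,0.0227,0],"spin": 0},
    {"grip": -1,"slide": [0,0,0],"spin": 0},
    {"grip": -1,"slide": [0,0,0],"spin": 0}
  ]
}}

```text
time: 45.0
tool_pos: [0.532, -0.056, 0.1852]
ee_rot: [-3.14, 0.0, 1.622]
wrist_force: [0.0, 0.4, 0.8]
width: 0.094
finger_force: 0.0
```

Run:
```python
from h import *
im,c=shot('wrist'); o=sensors.get_obs()
u,v=pix(c,[(.512,.015,.068)])[0].astype(int); m=mask(im,(150,50,40),(178,255,255)); w=np.zeros_like(m); cv2.circle(w,(int(u),int(v)),85,255,-1)
t=rect(c,np.vstack(blobs(m&w,15)),.068); print('pink',t); move([t[0],t[1],97.5-28])
cv2.imwrite('pics/w12c.png',cv2.resize(im[20:260,130:400,::-1],None,fx=2.5,fy=2.5)); np.savez('w12.npz',im=im,**c)
```

```text
pink [504.6  -1.2  68.7  96.9  85.2]
at [532.1 -56.6 185.5] yaw 92.89 tool delta mm [ 56.7 -24.5 116. ]
```

View pics/w12c.png

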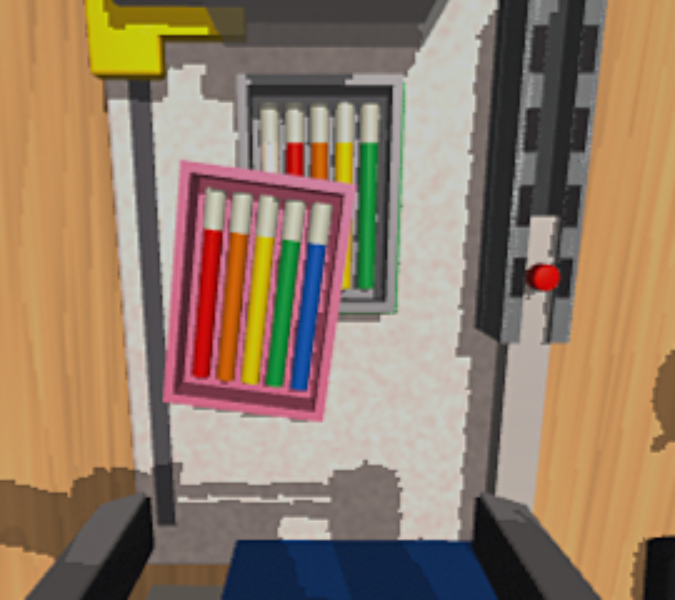

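Pink lies at (504.6,−1.2), turned to 85.2°, and still sits flat on grey. Grey hasn't moved. I'll regrasp pink.

Request:
{"op": "arm_command", "data": {
  "plan": [
    {"grip": -1,"slide": [0,0,0],"spin": 0.77},
    {"grip": -1,"slide": [0,0,0],"spin": 0.77},
    {"grip": -1,"slide": [0.053,-0.032,0.02],"spin": 0},
    {"grip": -1,"slide": [0.053,-0.032,0.02],"spin": 0},
    {"grip": -1,"slide": [0,0,0.09],"spin": 0},
    {"grip": -1,"slide": [0,0,0.06],"spin": 0},
    {"grip": -1,"slide": [0,0,0.035],"spin": 0},
    {"grip": -1,"slide": [0,0,0],"spin": 0}
  ]
}}

```text
time: 46.05
tool_pos: [0.5042, -0.0012, 0.0725]
ee_rot: [-3.139, -0.0, 1.486]
wrist_force: [-0.0, -0.2, 0.0]
width: 0.094
finger_force: 0.0
```

```bash
python3 -c "
from h import *
move([504.6,-1.2,72]); o=sensors.get_obs();print(o['wrist_force'],o['width'],o['finger_force'])"
```

```text
at [504.2  -1.2  72.5] yaw 85.14 tool delta mm [0.  0.4 0.5]
[-8.61069550e-03 -2.18280578e-01  2.15563023e-04] 0.09396740772428148 0.0
```

Request:
{"op": "arm_command", "data": {
  "plan": [
    {"grip": 1,"slide": [0,0,0],"spin": 0},
    {"grip": 1,"slide": [0,0,0],"spin": 0},
    {"grip": 1,"slide": [0,0,0],"spin": 0},
    {"grip": 1,"slide": [0,0,0],"spin": 0},
    {"grip": 1,"slide": [0,0,0],"spin": 0},
    {"grip": 1,"slide": [0,0,0],"spin": 0},
    {"grip": 1,"slide": [0,0,0],"spin": 0}
  ]
}}

```text
time: 46.92
tool_pos: [0.5058, -0.0005, 0.0748]
ee_rot: [3.14, 0.0, 1.488]
wrist_force: [-0.1, 0.1, 5.7]
width: 0.0676
finger_force: 30.0
```

```bash
python3 -c "
from h import *
move([504.6,-1.2,72]); o=sensors.get_obs();print(o['wrist_force'],o['width'],o['finger_force'])"
```

```text
at [ 5.058e+02 -5.000e-01  7.480e+01] yaw 85.24 tool delta mm [-0.8 -1.1  2.8]
[-0.06230161  0.07189007  5.73466619] 0.06761370876463799 30.00006526708603
```

Request:
{"op": "arm_command", "data": {
  "plan": [
    {"grip": 1,"slide": [0,0,-0.02],"spin": 0},
    {"grip": 1,"slide": [0,0,-0.02],"spin": -0.765},
    {"grip": 1,"slide": [0,0,0],"spin": -0.765},
    {"grip": 1,"slide": [0.03,0.05,0],"spin": 0},
    {"grip": 1,"slide": [0,0,0],"spin": 0},
    {"grip": 1,"slide": [0,0,0],"spin": 0},
    {"grip": 1,"slide": [0,0,0],"spin": 0}
  ]
}}

```text
time: 47.8
tool_pos: [0.5285, 0.0155, 0.0934]
ee_rot: [-3.14, 0.0, 1.621]
wrist_force: [0.0, -0.2, -1.6]
width: 0.0677
finger_force: 30.0
```

```bash
python3 -c "
from h import *
move([530.1,15.8,74.8]); o=sensors.get_obs();print(o['wrist_force'],o['width'],o['finger_force'])
c=dict(np.load('w12.npz')); f=lambda x,y:(130+x/2.5,20+y/2.5)
print(on(c,[f(320,76),f(365,304),f(238,120),f(403,120),f(396,300)],.040)*1e3)"
```

```text
at [528.5  15.5  93.4] yaw 92.86 tool delta mm [ 0.2  1.7 18.6]
[ 9.67339229e-04 -1.68543741e-01 -1.64888304e+00] 0.06766955315110255 29.996227025985718
[[526.51645739  86.19001079  40.        ]
 [551.60771006  -4.50857301  40.        ]
 [493.46432407  67.99780264  40.        ]
 [561.77197002  71.49801095  40.        ]
 [565.25793807  -2.03685547  40.        ]]
```

Request:
{"op": "arm_command", "data": {
  "plan": [
    {"grip": 1,"slide": [0,0.002,0.02],"spin": 0},
    {"grip": 1,"slide": [0,0,0],"spin": 0},
    {"grip": 1,"slide": [0,0,0],"spin": 0},
    {"grip": 1,"slide": [0,0,0],"spin": 0}
  ]
}}

```text
time: 48.3
tool_pos: [0.5304, 0.0159, 0.0839]
ee_rot: [3.141, -0.0, 1.621]
wrist_force: [0.5, -0.1, -2.0]
width: 0.068
finger_force: 30.0
```

```bash
python3 -c "
from h import *
move([530.3,15.5,74.8]); o=sensors.get_obs();print(o['wrist_force'],o['width'],o['finger_force'])"
```

```text
at [530.4  15.9  83.9] yaw 92.88 tool delta mm [-0.4 -0.1  9.1]
[ 0.46127373 -0.08883702 -1.95684264] 0.0680356963352409 29.996247589588165
```

Request:
{"op": "arm_command", "data": {
  "plan": [
    {"grip": 1,"slide": [-0.001,0,0.012],"spin": 0},
    {"grip": 1,"slide": [0,0,0.006],"spin": 0},
    {"grip": 1,"slide": [0,0,0],"spin": 0},
    {"grip": -1,"slide": [0,0,0],"spin": 0},
    {"grip": -1,"slide": [0,0,0],"spin": 0},
    {"grip": -1,"slide": [0,0,0],"spin": 0},
    {"grip": -1,"slide": [0,0,-0.03],"spin": 0},
    {"grip": -1,"slide": [0,0,-0.1],"spin": 0},
    {"grip": -1,"slide": [-0.08,0,-0.09],"spin": 0},
    {"grip": -1,"slide": [-0.08,0,-0.01],"spin": 0}
  ]
}}

```text
time: 49.55
tool_pos: [0.5368, -0.0655, 0.1963]
ee_rot: [3.131, 0.003, 1.623]
wrist_force: [-0.1, 0.8, 0.1]
width: 0.0938
finger_force: 0.0
```

Request:
{"op": "arm_command", "data": {
  "plan": [
    {"grip": -1,"slide": [0,0,0],"spin": 0},
    {"grip": -1,"slide": [0,0,0],"spin": 0}
  ]
}}

```text
time: 49.8
tool_pos: [0.5341, -0.0641, 0.1899]
ee_rot: [3.142, -0.001, 1.621]
wrist_force: [-0.6, 0.2, -0.4]
width: 0.0939
finger_force: 0.0
```

```bash
cat > st.py <<'E'
from h import *
def stack(g,name,z,lo,hi,im,c):
    u,v=pix(c,[(g[0],g[1],z)])[0].astype(int); m=mask(im,lo,hi); w=np.zeros_like(m); cv2.circle(w,(int(u),int(v)),int(68e-3*c['fx']/(c['position'][2]-z)),255,-1)
    t=rect(c,np.vstack(blobs(m&w,15)),z); print(name,t); return t
PINK=((150,50,40),(178,255,255)); TEAL=((80,90,30),(100,255,255))
E
python3 - <<'E'
from st import *
im,c=shot('wrist'); stack((.530,.015),'pink',.068,*PINK,im,c); move([480.3,-339.8,33.8])
E
```

```text
pink [528.9  14.7  68.5  97.1  93.3]
at [534.  -63.7 189.5] yaw 92.91 tool delta mm [-273.1  -67.6  155.5]
```

Request:
{"op": "arm_command", "data": {
  "plan": [
    {"grip": -1,"slide": [-0.1092,-0.027,0],"spin": 0},
    {"grip": -1,"slide": [-0.1092,-0.027,0],"spin": 0},
    {"grip": -1,"slide": [-0.1092,-0.027,0],"spin": 0},
    {"grip": -1,"slide": [-0.1092,-0.027,0],"spin": 0},
    {"grip": -1,"slide": [-0.1092,-0.027,0],"spin": 0},
    {"grip": -1,"slide": [0,0,0.1],"spin": 0},
    {"grip": -1,"slide": [0,0,0.1],"spin": 0},
    {"grip": -1,"slide": [0,0,0.06],"spin": 0},
    {"grip": -1,"slide": [0,0,0],"spin": 0},
    {"grip": -1,"slide": [0,0,0],"spin": 0}
  ]
}}

```text
time: 51.1
tool_pos: [0.4817, -0.3404, 0.0611]
ee_rot: [3.14, 0.001, 1.622]
wrist_force: [0.6, -0.3, 0.3]
width: 0.0939
finger_force: 0.0
```

```bash
python3 -c "
from h import *
move([480.3,-339.8,31])"
```

```text
at [ 481.7 -340.4   61.1] yaw 92.95 tool delta mm [ 0.7 -1.4 30.1]
```

Request:
{"op": "arm_command", "data": {
  "plan": [
    {"grip": -1,"slide": [0.001,-0.002,0.04],"spin": 0},
    {"grip": -1,"slide": [0,0,0.02],"spin": 0},
    {"grip": 1,"slide": [0,0,0],"spin": 0},
    {"grip": 1,"slide": [0,0,0],"spin": 0},
    {"grip": 1,"slide": [0,0,0],"spin": 0},
    {"grip": 1,"slide": [0,0,0],"spin": 0},
    {"grip": 1,"slide": [0,0,0],"spin": 0},
    {"grip": 1,"slide": [0,0,0],"spin": 0},
    {"grip": 1,"slide": [0,0,0],"spin": 0}
  ]
}}

```text
time: 52.22
tool_pos: [0.4801, -0.3405, 0.0307]
ee_rot: [3.14, 0.001, 1.621]
wrist_force: [-0.1, 0.5, 6.0]
width: 0.0677
finger_force: 30.0
```

```bash
python3 -c "
from h import *
move([480.3,-339.8,31]); o=sensors.get_obs();print(o['width'],o['finger_force'])"
```

```text
at [ 480.1 -340.5   30.7] yaw 92.88 tool delta mm [ 0.7  0.3 -0.3]
0.0676749251451081 30.002337992191315
```

Request:
{"op": "arm_command", "data": {
  "plan": [
    {"grip": 1,"slide": [0,0,-0.03],"spin": 0},
    {"grip": 1,"slide": [0,0,-0.11],"spin": 0},
    {"grip": 1,"slide": [0,0,-0.1],"spin": 0},
    {"grip": 1,"slide": [0.0942,0.0171,0],"spin": 0},
    {"grip": 1,"slide": [0.0942,0.0171,0],"spin": 0},
    {"grip": 1,"slide": [0.0942,0.0171,0],"spin": 0},
    {"grip": 1,"slide": [0.0942,0.0171,0],"spin": 0},
    {"grip": 1,"slide": [0.0942,0.0171,0],"spin": 0},
    {"grip": 1,"slide": [0.0942,0.0171,0],"spin": 0},
    {"grip": 1,"slide": [0.0942,0.0171,0],"spin": 0}
  ]
}}

```text
time: 53.48
tool_pos: [0.5223, -0.0062, 0.1496]
ee_rot: [-3.141, -0.0, 1.621]
wrist_force: [-0.4, -0.4, -2.1]
width: 0.0681
finger_force: 30.0
```

Request:
{"op": "arm_command", "data": {
  "plan": [
    {"grip": 1,"slide": [0.0942,0.0171,0],"spin": 0},
    {"grip": 1,"slide": [0,0,0],"spin": 0},
    {"grip": 1,"slide": [0,0.002,0.08],"spin": 0},
    {"grip": 1,"slide": [0,0,0],"spin": 0},
    {"grip": 1,"slide": [0,0,0],"spin": 0},
    {"grip": 1,"slide": [0,0,0],"spin": 0}
  ]
}}

```text
time: 54.22
tool_pos: [0.531, 0.0391, 0.1116]
ee_rot: [3.139, 0.0, 1.62]
wrist_force: [0.9, 0.2, -0.8]
width: 0.0677
finger_force: 30.0
```

```bash
python3 -c "
from h import *
move([529.4,39.1,98.7]); o=sensors.get_obs();print(o['width'],o['finger_force'])"
```

```text
at [531.   39.1 111.6] yaw 92.83 tool delta mm [ 0.  -1.6 12.9]
0.06767415422975216 29.999400973320007
```

Request:
{"op": "arm_command", "data": {
  "plan": [
    {"grip": 1,"slide": [0,-0.002,0.016],"spin": 0},
    {"grip": 1,"slide": [0,0,0.007],"spin": 0},
    {"grip": 1,"slide": [0,0,0.003],"spin": 0},
    {"grip": 1,"slide": [0,0,0],"spin": 0},
    {"grip": 1,"slide": [0,0,0],"spin": 0}
  ]
}}

```text
time: 54.85
tool_pos: [0.5288, 0.0396, 0.0986]
ee_rot: [3.141, 0.0, 1.621]
wrist_force: [-4.1, -0.4, 7.4]
width: 0.0675
finger_force: 30.0
```

```bash
python3 -c "
from h import *
move([529.4,39.1,98.7]); o=sensors.get_obs();print(o['wrist_force'],o['width'],o['finger_force'])"
```

```text
at [528.8  39.6  98.6] yaw 92.88 tool delta mm [-0.5  0.6 -0.1]
[-4.08477792 -0.38443068  7.40473525] 0.06753433843313074 30.00242382287979
```

Request:
{"op": "arm_command", "data": {
  "plan": [
    {"grip": -1,"slide": [0,0,0],"spin": 0},
    {"grip": -1,"slide": [0,0,0],"spin": 0},
    {"grip": -1,"slide": [0,0,0],"spin": 0},
    {"grip": -1,"slide": [0,0,-0.03],"spin": 0},
    {"grip": -1,"slide": [0,0,-0.1],"spin": 0},
    {"grip": -1,"slide": [-0.08,0,-0.09],"spin": 0},
    {"grip": -1,"slide": [-0.08,0,0],"spin": 0},
    {"grip": -1,"slide": [0,0,0],"spin": 0},
    {"grip": -1,"slide": [0,0,0],"spin": 0}
  ]
}}

```text
time: 55.98
tool_pos: [0.5329, -0.0399, 0.2069]
ee_rot: [3.142, -0.001, 1.621]
wrist_force: [-0.1, 1.5, -0.7]
width: 0.0942
finger_force: 0.0
```

Run:
```python
from st import *
im,c=shot('wrist'); stack((.529,.039),'teal',.096,*TEAL,im,c); move([482.4,-220.5,60]); np.savez('w13.npz',im=im,**c)
m=mask(im,*PINK); u,v=pix(c,[(.53,-.033,.068)])[0].astype(int); k=blobs(m[v-25:v+8,u-45:u+45],15)
p=np.vstack(k)+[u-45,v-25]; q=on(c,p,.068)*1e3; print('pink visible ymin',q[:,1].min(),'x',q[:,0].min(),q[:,0].max())
```

```text
teal [527.5  40.   67.6  94.9  92.8]
at [532.8 -39.5 206.6] yaw 92.92 tool delta mm [-178.3  -59.4  146.5]
pink visible ymin -34.75723060741481 x 497.1556044824416 565.6300733990474
```

Request:
{"op": "arm_command", "data": {
  "plan": [
    {"grip": -1,"slide": [-0.0892,-0.0297,0],"spin": 0},
    {"grip": -1,"slide": [-0.0892,-0.0297,0],"spin": 0},
    {"grip": -1,"slide": [-0.0892,-0.0297,0],"spin": 0},
    {"grip": -1,"slide": [-0.0892,-0.0297,0],"spin": 0},
    {"grip": -1,"slide": [0,0,0.1],"spin": 0},
    {"grip": -1,"slide": [0,0,0.1],"spin": 0},
    {"grip": -1,"slide": [0,0,0.09],"spin": 0},
    {"grip": -1,"slide": [0,0,0],"spin": 0},
    {"grip": -1,"slide": [0,0,0],"spin": 0}
  ]
}}

```text
time: 57.15
tool_pos: [0.4838, -0.2213, 0.0634]
ee_rot: [3.14, 0.001, 1.622]
wrist_force: [-0.3, 0.3, 0.1]
width: 0.0941
finger_force: 0.0
```

```bash
python3 -c "
from h import *
move([482.4,-220.5,30])"
```

```text
at [ 483.8 -221.3   63.4] yaw 92.94 tool delta mm [ 0.9 -1.5 33.4]
```

Request:
{"op": "arm_command", "data": {
  "plan": [
    {"grip": -1,"slide": [0.001,-0.002,0.04],"spin": 0},
    {"grip": -1,"slide": [0,0,0.026],"spin": 0},
    {"grip": 1,"slide": [0,0,0],"spin": 0},
    {"grip": 1,"slide": [0,0,0],"spin": 0},
    {"grip": 1,"slide": [0,0,0],"spin": 0},
    {"grip": 1,"slide": [0,0,0],"spin": 0},
    {"grip": 1,"slide": [0,0,0],"spin": 0},
    {"grip": 1,"slide": [0,0,0],"spin": 0},
    {"grip": 1,"slide": [0,0,0],"spin": 0}
  ]
}}

```text
time: 58.28
tool_pos: [0.4822, -0.2213, 0.0297]
ee_rot: [3.14, 0.001, 1.621]
wrist_force: [-0.2, 0.4, 6.5]
width: 0.0674
finger_force: 30.0
```

```bash
python3 -c "
from h import *
move([482.4,-220.5,30]); o=sensors.get_obs();print(o['width'],o['finger_force'])"
```

```text
at [ 482.2 -221.3   29.7] yaw 92.88 tool delta mm [ 0.8  0.3 -0.3]
0.06742962495411284 30.002515017986298
```

Request:
{"op": "arm_command", "data": {
  "plan": [
    {"grip": 1,"slide": [0,0,-0.04],"spin": 0},
    {"grip": 1,"slide": [0,0,-0.12],"spin": 0},
    {"grip": 1,"slide": [0,0,-0.12],"spin": 0},
    {"grip": 1,"slide": [0.0931,0.0239,0],"spin": 0},
    {"grip": 1,"slide": [0.0931,0.0239,0],"spin": 0},
    {"grip": 1,"slide": [0.0931,0.0239,0],"spin": 0},
    {"grip": 1,"slide": [0.0931,0.0239,0],"spin": 0},
    {"grip": 1,"slide": [0.0931,0.0239,0],"spin": 0},
    {"grip": 1,"slide": [0,0,0],"spin": 0},
    {"grip": 1,"slide": [0,0,0.05],"spin": 0}
  ]
}}

```text
time: 59.52
tool_pos: [0.5308, 0.0144, 0.1449]
ee_rot: [3.138, 0.001, 1.622]
wrist_force: [-0.2, -0.3, -1.7]
width: 0.0679
finger_force: 30.0
```

Request:
{"op": "arm_command", "data": {
  "plan": [
    {"grip": 1,"slide": [0,0,0.01],"spin": 0},
    {"grip": 1,"slide": [0,0,0],"spin": 0},
    {"grip": 1,"slide": [0,0,0],"spin": 0},
    {"grip": 1,"slide": [0,0,0],"spin": 0}
  ]
}}

```text
time: 60.02
tool_pos: [0.5301, 0.0142, 0.1397]
ee_rot: [3.14, 0.0, 1.621]
wrist_force: [0.1, 0.4, -1.2]
width: 0.0678
finger_force: 30.0
```

```bash
python3 -c "
from h import *
move([530.2,14.1,125.7]); o=sensors.get_obs();print(o['wrist_force'],o['width'],o['finger_force'])"
```

```text
at [530.1  14.2 139.7] yaw 92.86 tool delta mm [-0.1  0.1 14. ]
[ 0.05469339  0.4252714  -1.20983928] 0.06783732347929594 29.999026358127594
```

Request:
{"op": "arm_command", "data": {
  "plan": [
    {"grip": 1,"slide": [0,0,0.018],"spin": 0},
    {"grip": 1,"slide": [0,0,0.007],"spin": 0},
    {"grip": 1,"slide": [0,0,0.003],"spin": 0},
    {"grip": 1,"slide": [0,0,0],"spin": 0},
    {"grip": 1,"slide": [0,0,0],"spin": 0}
  ]
}}

```text
time: 60.65
tool_pos: [0.5292, 0.0145, 0.1257]
ee_rot: [-3.141, 0.0, 1.621]
wrist_force: [-4.2, 0.7, 5.5]
width: 0.0677
finger_force: 30.0
```

```bash
python3 -c "
from h import *
move([530.2,14.1,125.7]); o=sensors.get_obs();print(o['wrist_force'],o['width'],o['finger_force'])"
```

```text
at [529.2  14.5 125.7] yaw 92.89 tool delta mm [-0.5  0.9 -0. ]
[-4.20392317  0.69253753  5.47695971] 0.06765752532197929 30.001542270183563
```

Request:
{"op": "arm_command", "data": {
  "plan": [
    {"grip": -1,"slide": [0,0,0],"spin": 0},
    {"grip": -1,"slide": [0,0,0],"spin": 0},
    {"grip": -1,"slide": [0,0,0],"spin": 0},
    {"grip": -1,"slide": [0,0,-0.03],"spin": 0},
    {"grip": -1,"slide": [0,0,-0.1],"spin": 0},
    {"grip": 1,"slide": [-0.08,0,-0.06],"spin": 0},
    {"grip": 1,"slide": [-0.08,0,0],"spin": 0},
    {"grip": 1,"slide": [0,0,0],"spin": 0},
    {"grip": 1,"slide": [0,0,0],"spin": 0},
    {"grip": 1,"slide": [0,0,0],"spin": 0}
  ]
}}

```text
time: 61.9
tool_pos: [0.5335, -0.0644, 0.2196]
ee_rot: [-3.141, -0.001, 1.622]
wrist_force: [0.5, 0.8, -0.2]
width: 0.0474
finger_force: 0.0
```

Run:
```python
from h import *
im,c=shot('wrist'); cv2.imwrite('pics/w14.png',im[:,:,::-1]); np.savez('w14.npz',im=im,**c); 
for k in blobs(mask(im,(0,150,80),(8,255,255)),10):
    r=rect(c,k,.067)
    if abs(r[0]-619)<15: print('btn',k.mean(0),r)
u,v=pix(c,[(.5296,.015,.124)])[0].astype(int); print(u,v)
hsv=cv2.cvtColor(im,cv2.COLOR_RGB2HSV)
move([619.4,10,100])
cv2.imwrite('pics/w14c.png',cv2.resize(im[20:240,130:390,::-1],None,fx=2.6,fy=2.6))
```

```text
btn [337.2962963  121.18518519] [621.   12.8   8.7  10.3   3. ]
256 114
at [533.5 -64.4 219.6] yaw 92.96 tool delta mm [ 69.8  89.7 119.6]
```

View pics/w14c.png

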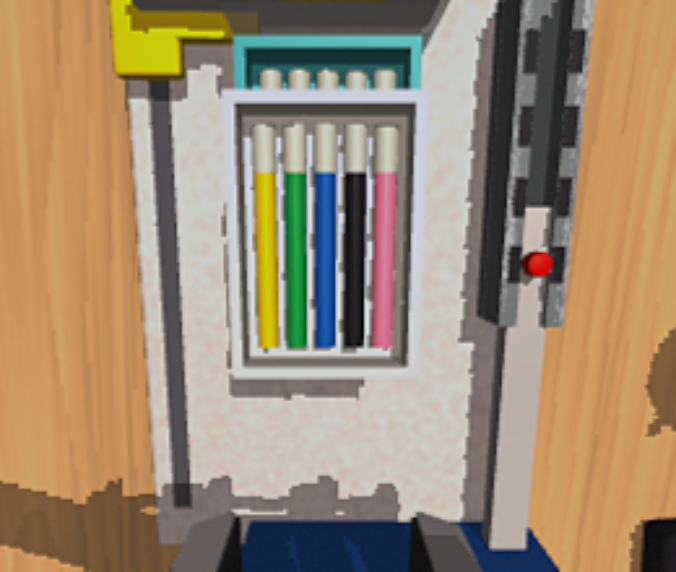

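White sits square on the stack, crop (222–424, 90–378), and the button is at (620.5,12.9). Now I move above the button with the fingers shut.

Request:
{"op": "arm_command", "data": {
  "plan": [
    {"grip": 1,"slide": [0.07,0.09,0],"spin": 0},
    {"grip": 1,"slide": [0.07,0.09,0],"spin": 0},
    {"grip": 1,"slide": [0,0,0.1],"spin": 0},
    {"grip": 1,"slide": [0,0,0.1],"spin": 0},
    {"grip": 1,"slide": [0,0,0.03],"spin": 0},
    {"grip": 1,"slide": [0,0,0],"spin": 0},
    {"grip": 1,"slide": [0,0,0],"spin": 0},
    {"grip": 1,"slide": [0,0,0],"spin": 0}
  ]
}}

```text
time: 62.95
tool_pos: [0.6214, 0.0089, 0.1076]
ee_rot: [3.137, 0.0, 1.621]
wrist_force: [0.5, 0.1, 0.3]
width: 0.0003
finger_force: 0.0
```

Run:
```python
from h import *
o=sensors.get_obs(); move([620.3,10,92]); print(o['width'],o['wrist_force'],o['finger_force'])
```

```text
at [621.4   8.9 107.6] yaw 92.87 tool delta mm [ 1.2 -1.1 15.6]
0.0002763247341714721 [0.48540825 0.12864044 0.26665856] 0.0
```

Request:
{"op": "arm_command", "data": {
  "plan": [
    {"grip": 1,"slide": [0.002,-0.002,0.022],"spin": 0},
    {"grip": 1,"slide": [0,0,0.009],"spin": 0},
    {"grip": 1,"slide": [0,0,0.006],"spin": 0},
    {"grip": 1,"slide": [0,0,0.004],"spin": 0},
    {"grip": 1,"slide": [0,0,0],"spin": 0},
    {"grip": 1,"slide": [0,0,0],"spin": 0}
  ]
}}

```text
time: 63.7
tool_pos: [0.6192, 0.0102, 0.0843]
ee_rot: [3.141, -0.0, 1.621]
wrist_force: [1.0, 2.5, 2.8]
width: 0.0009
finger_force: 1.4
```

```bash
cat > b.py <<'E'
from h import *
o=sensors.get_obs(); move([620.3,10,92]); print(o['wrist_force'])
for n in ('top',):
    im,c=shot(n)
    for lo,hi in (((0,130,80),(8,255,255)),((172,130,80),(180,255,255))):
        for k in blobs(mask(im,lo,hi),2):
            r=rect(c,k,.067)
            if abs(r[0]-619)<25 and abs(r[1]-50)<80: print('btn',r)
    m=mask(im,(108,120,50),(125,255,255))
    for k in blobs(m,25):
        r=rect(c,k,.102)
        if abs(r[0]-540)<60: print('bookend',r)
im,c=shot('wrist')
for k in blobs(mask(im,(0,150,80),(8,255,255)),8):
    r=rect(c,k,.067)
    if abs(r[0]-619)<15: print('btn wrist',r)
E
python3 b.py
```

```text
at [619.2  10.2  84.3] yaw 92.88 tool delta mm [-0.3  1.  -7.7]
[0.994058   2.4532626  2.77443147]
btn wrist [619.6  42.   10.3  12.  107.6]
```

The button has moved to y≈41, the second hole. I'll raise and step on 28 mm.

Request:
{"op": "arm_command", "data": {
  "plan": [
    {"grip": 1,"slide": [0,0,-0.03],"spin": 0},
    {"grip": 1,"slide": [0,0,0],"spin": 0},
    {"grip": 1,"slide": [0,0,0],"spin": 0},
    {"grip": 1,"slide": [0,0,0],"spin": 0},
    {"grip": 1,"slide": [0,0,0],"spin": 0}
  ]
}}

```text
time: 64.42
tool_pos: [0.6186, 0.0099, 0.0988]
ee_rot: [-3.141, -0.0, 1.621]
wrist_force: [-0.4, 0.9, 0.1]
width: 0.0004
finger_force: 0.0
```

```bash
python3 b.py
```

```text
at [618.6   9.9  98.8] yaw 92.88 tool delta mm [-0.   1.7  6.8]
[-0.41906096  0.86385223  0.1191239 ]
btn wrist [619.5  41.8  10.3  11.8 114.7]
```

Request:
{"op": "arm_command", "data": {
  "plan": [
    {"grip": 1,"slide": [0.056,0.003,0],"spin": 0},
    {"grip": 1,"slide": [0,0,0],"spin": 0},
    {"grip": 1,"slide": [0,0,0.012],"spin": 0},
    {"grip": 1,"slide": [0,0,0.006],"spin": 0},
    {"grip": 1,"slide": [0,0,0.006],"spin": 0},
    {"grip": 1,"slide": [0,0,0.005],"spin": 0},
    {"grip": 1,"slide": [0,0,0],"spin": 0},
    {"grip": 1,"slide": [0,0,0],"spin": 0},
    {"grip": 1,"slide": [0,0,-0.03],"spin": 0},
    {"grip": 1,"slide": [0,0,0],"spin": 0}
  ]
}}

```text
time: 65.78
tool_pos: [0.6201, 0.0377, 0.1017]
ee_rot: [3.138, 0.001, 1.621]
wrist_force: [-0.9, 0.6, 1.0]
width: 0.001
finger_force: 0.0
```

Request:
{"op": "arm_command", "data": {
  "plan": [
    {"grip": 1,"slide": [0,0,0],"spin": 0},
    {"grip": 1,"slide": [0,0,0],"spin": 0},
    {"grip": 1,"slide": [0,0,0],"spin": 0}
  ]
}}

```text
time: 66.15
tool_pos: [0.6188, 0.0381, 0.0993]
ee_rot: [-3.141, -0.0, 1.621]
wrist_force: [0.9, 0.2, -0.5]
width: 0.0005
finger_force: 0.0
```

```bash
python3 b.py
```

```text
at [618.8  38.1  99.3] yaw 92.88 tool delta mm [-28.1   0.1   7.3]
[ 0.85488923  0.21985366 -0.51363442]
btn wrist [618.2  69.7   9.5  11.3  92.9]
```

Third hole: button at y≈69. One more press.

Request:
{"op": "arm_command", "data": {
  "plan": [
    {"grip": 1,"slide": [0.056,0,0],"spin": 0},
    {"grip": 1,"slide": [0,0,0],"spin": 0},
    {"grip": 1,"slide": [0,0,0.012],"spin": 0},
    {"grip": 1,"slide": [0,0,0.006],"spin": 0},
    {"grip": 1,"slide": [0,0,0.006],"spin": 0},
    {"grip": 1,"slide": [0,0,0.005],"spin": 0},
    {"grip": 1,"slide": [0,0,0],"spin": 0},
    {"grip": 1,"slide": [0,0,0],"spin": 0},
    {"grip": 1,"slide": [0,0,-0.03],"spin": 0},
    {"grip": 1,"slide": [0,0,0],"spin": 0}
  ]
}}

```text
time: 67.5
tool_pos: [0.6188, 0.0658, 0.1024]
ee_rot: [3.138, 0.0, 1.621]
wrist_force: [0.3, -0.8, 0.6]
width: 0.0005
finger_force: 0.0
```

Request:
{"op": "arm_command", "data": {
  "plan": [
    {"grip": 1,"slide": [0,0,0],"spin": 0},
    {"grip": 1,"slide": [0,0,0],"spin": 0},
    {"grip": 1,"slide": [0,0,0],"spin": 0}
  ]
}}

```text
time: 67.88
tool_pos: [0.6174, 0.066, 0.0999]
ee_rot: [-3.141, -0.0, 1.621]
wrist_force: [-0.4, 1.4, -0.7]
width: 0.0009
finger_force: 0.0
```

```bash
python3 b.py
```

```text
at [617.4  66.   99.9] yaw 92.88 tool delta mm [-56.1   0.1   7.8]
[-0.35683112  1.35255356 -0.74961627]
btn wrist [617.4  97.8  10.   11.9  74.8]
```

Fourth hole reached (y≈97). I'll withdraw and check the stack and book-end numerically.

Request:
{"op": "arm_command", "data": {
  "plan": [
    {"grip": 1,"slide": [0,0,-0.12],"spin": 0},
    {"grip": 1,"slide": [0,0,-0.12],"spin": 0},
    {"grip": 1,"slide": [-0.085,-0.06,0],"spin": 0},
    {"grip": 1,"slide": [-0.085,-0.06,0],"spin": 0},
    {"grip": 1,"slide": [-0.085,-0.06,0],"spin": 0},
    {"grip": 1,"slide": [0,0,0],"spin": 0},
    {"grip": 1,"slide": [0,0,0],"spin": 0},
    {"grip": 1,"slide": [0,0,0],"spin": 0}
  ]
}}

```text
time: 68.97
tool_pos: [0.5347, -0.0649, 0.2201]
ee_rot: [-3.142, -0.0, 1.623]
wrist_force: [-0.5, -0.6, 0.0]
width: 0.0006
finger_force: 0.0
```

Run:
```python
from st import *
im,c=shot('wrist'); move([0,0,0]); cv2.imwrite('pics/w15.png',im[:,:,::-1])
# white rim: bright low-saturation pixels bounded by a loose box around the expected rim
old=np.load('w14.npz'); 
def pens(im,c,z,g):
    out=[]
    for nm,lo,hi in (('yel',(20,150,120),(32,255,255)),('grn',(50,120,50),(80,255,255)),('blu',(100,140,60),(122,255,255))):
        for k in blobs(mask(im,lo,hi),20):
            P=on(c,k,z)[:,:2]*1e3; x,y=(P.min(0)+P.max(0))/2
            if abs(x-g[0])<45 and abs(y-g[1])<40: out.append((nm,round(float(x),1),round(float(y),1)))
    return out
print('before',pens(old['im'],{k:old[k] for k in old.files},.115,(529,12)))
print('after',pens(im,c,.115,(529,12)))
print('bookend',[rect(c,k,.102) for k in blobs(mask(im,(100,130,40),(125,255,255)),200)][:3])
for n,z,g,P in (('teal',.096,(.529,.039),TEAL),):
    m=mask(im,*P); k=np.vstack(blobs(m,15)); q=on(c,k,z)*1e3; q=q[(abs(q[:,0]-530)<60)&(abs(q[:,1]-70)<40)]; print(n,'ymax',q[:,1].max(),'x',q[:,0].min(),q[:,0].max())
    im0=old['im'];c0={k:old[k] for k in old.files}; m=mask(im0,*P); k=np.vstack(blobs(m,15)); q=on(c0,k,z)*1e3; q=q[(abs(q[:,0]-530)<60)&(abs(q[:,1]-70)<40)]; print('before',q[:,1].max(),q[:,0].min(),q[:,0].max())
for k in blobs(mask(im,(22,110,110),(34,255,255)),60):
    r=rect(c,k,.115)
    if r[0]<560 and r[1]>70: print('tab',r)
t=shot('top'); a=cv2.imread('pics/top0.png')[:,:,::-1]
d=cv2.threshold(cv2.absdiff(t[0],a).max(2),45,255,0)[1]
for k in blobs(d,12): print('changed',k.mean(0).round(),cv2.contourArea(k),np.round(on(t[1],[k.mean(0)],.02)[0][:2]*1e3))
```

```text
at [534.7 -64.8 220. ] yaw 92.98 tool delta mm [  92.5 -530.5  220.1]
before [('yel', 507.2, 8.5), ('grn', 518.0, 8.6), ('blu', 528.4, 9.2)]
after [('yel', 506.9, 8.4), ('grn', 517.8, 9.0), ('blu', 528.6, 9.6)]
bookend [array([566.3, -42.6,  21.4, 152. ,   3. ]), array([528.4,   9.2,   7.2,  63.3,  93. ]), array([802.2, -97.2,   6.8,  55.9, 157.3])]
teal ymax 89.2724102397509 x 491.3933847517773 559.3735942604054
before 88.90079423278284 492.1282431632065 559.6176864104926
tab [473.4  82.9  29.9  39.4   2.3]
tab [526.7 104.5   5.9  38.9   3. ]
changed [269. 272.] 18113.5 [325. -63.]
changed [128. 360.] 2195.0 [ 75. 359.]
changed [ 25. 371.] 1021.5 [ 48. 663.]
changed [108. 221.] 906.5 [484. 418.]
changed [161. 248.] 791.5 [401. 259.]
changed [163. 187.] 680.5 [584. 252.]
changed [351. 177.] 344.5 [ 603. -316.]
changed [219. 172.] 98.5 [624.  84.]
changed [347. 188.] 96.0 [ 571. -302.]
changed [214. 232.] 78.0 [444. 101.]
changed [216. 206.] 70.5 [523.  92.]
changed [208. 205.] 62.5 [528. 118.]
changed [251. 360.] 56.0 [67. -5.]
changed [235. 368.] 17.5 [45. 44.]
changed [226. 360.] 17.0 [70. 68.]
changed [241. 171.] 12.5 [627.  15.]
```

```bash
python3 -c "
from bench import ticket
print(ticket.close_job())"
```

```text
the job is handed in; nothing more can be done
None
```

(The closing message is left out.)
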